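# Load the tube bench and square up its screen

## Task

Set up the tube viewing bench: first lay every sample tube in its own V-groove, lengthwise and about centred, then swing the keeper strap fully over them. Only after that, bring the white screen carriage forward with its two knobs, a little on one and a little on the other so that it stays nearly square all the way (neither end may ever be more than 12 mm ahead of the other), until both pointers stand on their marks. Do not disturb the other things on the bench.

Things in the scene. Friction and masses are not known exactly. Their poses are not given: they have to be found in the camera images.
- fixture: The tube bench: aluminium base plate 310 mm (x) by 444 mm (y), 12 mm thick, fixed to the table; position and heading vary. Origin on the table surface under the plate, 10 mm nearer the robot than the plate's centre. Its x points away from the robot, y to the left, z up. On the robot's half are four parallel V-grooves along x; on the far half is the screen carriage with a knob at each side.
- groove1 (a point): Leftmost (+y) V-groove: where the middle of a seated tube's axis lies, 75 mm above the table; axes as the fixture's, x along the groove. Two 90 degree steel saddles 16 mm thick, 33 mm either side in x, leave a 50 mm gap for fingers, open for 30 mm below this point. Grooves are 62 mm apart; posts 98 mm tall stand 60 mm outside the outer grooves.
- groove2 (a point): Second from left V-groove: where the middle of a seated tube's axis lies, 75 mm above the table; axes as the fixture's, x along the groove. Two 90 degree steel saddles 16 mm thick, 33 mm either side in x, leave a 50 mm gap for fingers, open for 30 mm below this point. Grooves are 62 mm apart; posts 98 mm tall stand 60 mm outside the outer grooves.
- groove3 (a point): Third from left V-groove: where the middle of a seated tube's axis lies, 75 mm above the table; axes as the fixture's, x along the groove. Two 90 degree steel saddles 16 mm thick, 33 mm either side in x, leave a 50 mm gap for fingers, open for 30 mm below this point. Grooves are 62 mm apart; posts 98 mm tall stand 60 mm outside the outer grooves.
- groove4 (a point): Rightmost (-y) V-groove: where the middle of a seated tube's axis lies, 75 mm above the table; axes as the fixture's, x along the groove. Two 90 degree steel saddles 16 mm thick, 33 mm either side in x, leave a 50 mm gap for fingers, open for 30 mm below this point. Grooves are 62 mm apart; posts 98 mm tall stand 60 mm outside the outer grooves.
- tube1: Sample tube: aluminium cylinder 36 mm in diameter, 140 mm long overall, with a dark hexagonal collar (40 mm across flats, 10 mm long) at each end; about 0.28 kg. Origin at its middle, on the axis; x along the axis. Starts lying on the table, axis 20 mm up, left or right of the fixture. Two to four alike tubes are present; any groove will do.
- tube2: Sample tube: aluminium cylinder 36 mm in diameter, 140 mm long overall, with a dark hexagonal collar (40 mm across flats, 10 mm long) at each end; about 0.28 kg. Origin at its middle, on the axis; x along the axis. Starts lying on the table, axis 20 mm up, left or right of the fixture. Two to four alike tubes are present; any groove will do.
- tube3: Sample tube: aluminium cylinder 36 mm in diameter, 140 mm long overall, with a dark hexagonal collar (40 mm across flats, 10 mm long) at each end; about 0.28 kg. Origin at its middle, on the axis; x along the axis. Starts lying on the table, axis 20 mm up, left or right of the fixture. Two to four alike tubes are present; any groove will do.
- tube4: Sample tube: aluminium cylinder 36 mm in diameter, 140 mm long overall, with a dark hexagonal collar (40 mm across flats, 10 mm long) at each end; about 0.28 kg. Origin at its middle, on the axis; x along the axis. Starts lying on the table, axis 20 mm up, left or right of the fixture. Two to four alike tubes are present; any groove will do.
- strap (a joint): Keeper strap, rad: flat bar 318 mm long, 22 wide, on a vertical pivot 63 mm to the right (fixture -y) of groove4. 0 = fully closed, at its stop, lying along fixture +y over all grooves; grows clockwise from above, over the far side (+x) and on to the right, up to 2.8. Starts at 2.4 to 2.6, stays where left (0.12 N m). Underside 100 mm above the table, clear of all else, 7 mm over seated tubes.
- strap_handle (a point): The strap's upright black handle, 20 mm in diameter, 50 mm tall, standing on the strap (108 to 158 mm above the table), 130 mm from the strap's pivot; this point is on its axis 138 mm above the table.
- knob_left (a joint): Left knob (+y end of the carriage): angle in rad, 0 to 8, growing clockwise seen from above; starts at 0 to 0.5. It is geared to a toothed rack: each rad clockwise moves that end of the carriage, and the knob with it, 6 mm towards the grooves (fixture -x), counter-clockwise back. It stays where left (0.1 N m). At 0 its bar lies along the fixture's x.
- knob_right (a joint): Right knob (-y end of the carriage): angle in rad, 0 to 8, growing clockwise seen from above; starts at 0 to 0.5. It is geared to a toothed rack: each rad clockwise moves that end of the carriage, and the knob with it, 6 mm towards the grooves (fixture -x), counter-clockwise back. It stays where left (0.1 N m). At 0 its bar lies along the fixture's x.
- knob_left_grip (a point): Grip point of the left knob, on its vertical turning axis: a black bar 49 mm long, 14 mm thick and 32 mm tall on a 52 mm disc; the point is 7 mm below the bar's top, 82 mm above the table. This point's x axis lies along the bar and turns with it. Nothing but the knob rises above 52 mm within 60 mm of the axis. The knob travels with the carriage: a hand turning it must follow.
- knob_right_grip (a point): Grip point of the right knob, on its vertical turning axis: a black bar 49 mm long, 14 mm thick and 32 mm tall on a 52 mm disc; the point is 7 mm below the bar's top, 82 mm above the table. This point's x axis lies along the bar and turns with it. Nothing but the knob rises above 52 mm within 60 mm of the axis. The knob travels with the carriage: a hand turning it must follow.
- carriage: The screen carriage: dark cross bar between two grey end blocks with the knobs on top, carrying a white screen 200 mm wide, its top 93 mm above the table. Origin under the left pointer, at table height. Axes as the fixture's when it is square; it skews about z when one end leads: skew in rad = lead of one pointer over the other / 0.39 m.
- pointer_left (a point): Tip of the small brass pointer on the outer side of the left end block, level with the knob's axis and 30 mm outside it, 45 mm above the table. It moves along the fixture's x, 6 mm per rad of the left knob.
- pointer_right (a point): Tip of the small brass pointer on the outer side of the right end block, level with the knob's axis and 30 mm outside it, 45 mm above the table. It moves along the fixture's x, 6 mm per rad of the right knob.
- mark_left (a point): The black line across the top of the white index block (20 by 22 mm) just outside the left pointer, 45 mm above the table; axes as the fixture's. The pointer is aligned when its fixture x equals the mark's. Both marks sit at the same fixture x, which varies from start to start: 19 to 36 mm nearer the robot side than the pointers at the start.
- mark_right (a point): The black line across the top of the white index block (20 by 22 mm) just outside the right pointer, 45 mm above the table; axes as the fixture's. The pointer is aligned when its fixture x equals the mark's. Both marks sit at the same fixture x, which varies from start to start: 19 to 36 mm nearer the robot side than the pointers at the start.
- bottle: Bystander: white plastic bottle, 60 mm in diameter, 150 mm tall, beyond the tubes; origin under its base. To be left alone.
- tin: Bystander: tin can, 84 mm in diameter, 90 mm tall, at the far right; origin under its base. To be left alone.
- fitting: Bystander: brass fitting, 40 mm in diameter, 40 mm tall, beyond the fixture; origin under its base. To be left alone.
There are look-alikes about, which are no part of the job. Leave any red look-alike of the tube3 alone. Leave any red look-alike of the tube4 alone.

How it is judged:
By the outcome, as a careful person would: the job done as asked, in the order asked, and still so for the second after the job is handed in, with the robot touching nothing.
Of tube1, tube2, tube3, tube4 only 2 to 4 are there at a start; the rules pass over those that are not, and their reading is None.
At some moment in a run one of tube1, tube2, tube3, tube4 may be knocked a few centimetres aside while the robot is not near it.
Once in a run the grip may slacken for a moment while it holds something.
It also fails if it takes over 210 s, if anything falls off the work surface, if the arm or the gripper's body presses on something with over 40 N, if the wrist force passes 120 N, or if a joint passes its speed limit or range.

## Robot

A 7-joint arm with a two-finger parallel gripper is mounted at the origin on the work surface. World frame = base frame: x ahead of the robot, y to its left, z up, the work surface at z = 0. Lengths are in m, angles in rad, forces in N, time in s.
With the tool pointing down it reaches from about 0.4 to 0.9 m from the base axis. Payload 5.5 kg.
Tool frame: the origin (TCP) lies midway between the tips of the shut fingers; the grasp point (between the pads) lies 19 mm behind it; z points along the fingers, y is the direction in which the jaws open and shut (so a half turn about z gives the same grasp; the last joint's range is limited). The gripper opens to 85 mm and grips with 20 to 120 N. Pads are 22 mm wide; open, the fingers measure 114 mm over their backs; the gripper's body (76 mm by 85 mm) begins 54 mm behind the grasp point. The pads swing forward as they close: fully open they stand 13 mm farther back than shut.
Start: joints at [1.588, 0.501, -0.427, 1.55, 0.221, 1.138, -0.21], TCP at [0.158, -0.63, 0.231] pointing down, gripper open.
Joint ranges: [-2.88, 2.88], [-0.31, 2.03], [-1.54, 1.56], [0.2, 2.42], [-1.41, 4.55], [0.19, 2.02], [-2.57, 2.57]. Speed limits (rad/s): [2.57, 2.57, 3.14, 3.14, 3.14, 3.14, 3.14].

## Interface

Orientations are given as a rotation vector (axis times angle).
In Python, from plant import manip gives the robot as it stands.
- The arm moves only by the tool carry_out, never from a script. Its argument "deltas" is a list of rows, each a list of 7 numbers: the shift along the tool's x, y, z in m, then the turn, a rotation vector about the tool's x, y, z in degrees, then the opening, from -1 (shut) to 1 (fully open). A call has 1 to 20 rows; each row is the pose to reach, as a shift and turn from the pose commanded when the call began, along the tool's axes at that moment; what a row does not reach only later rows make up. A row lasts 1/8 s, in which the tool goes at most 62.5 mm and 10.7 degrees, less where a joint would pass 70% of its speed; a pose out of reach is approached as far as the arm can. A call with a gripper value outside its range is refused whole. The fingers move at their own pace and stop on an object; the grip force is fixed at half the most. Time passes only in rows, so rows that repeat a pose let the fingers close. It gives the time, the measured TCP pose, the force and the opening at its end, in the units of the state.
- manip.get_obs(): the state, without advancing time (a new reading comes with each control period).
- manip.camera(name): name is "scene" or "top"; returns a dict with "pixels" (384x512x3 uint8, blue, green, red), "fx", "fy", "cx", "cy" (pixels), "R" (3x3) and "t" (3): a world point X has camera coordinates R X + t. Camera axes: x right, y down, z forward; pixel columns grow to the right and rows downward; lengths in m; the calibration is good to about 2 mm. A picture is of the moment at which its call begins. There is no depth.
- manip.close_job(): hands the job in, once; it reports no verdict.
The state is a dict: "clock": time; "joint_pos": joint angles; "qvel": joint speeds; "joint_efforts": joint torques, N m; "tool_pos": TCP position; "orientation": TCP orientation; "contact_force": force on the tool from outside, world axes, zero at the start; "ft_torque": the same for the moment, N m; "finger_gap": finger opening in m.
Only numpy, scipy, OpenCV 4.12 (cv2) and the standard library are available. Lean on these libraries where they do the work, as an engineer would, in place of code of your own. Each camera call takes 0.05 s, during which the arm holds its last target. There are 200 camera calls.

## Working session

There is one attempt and no reset: what is moved stays moved. The work goes in short steps, Python scripts to look and compute and a tool call to move; the robot and the scene stay as the last step left them, time stands still between calls to the robot, and variables do not carry over. Pictures are saved under pics/ and viewed, about 12 in all and at most 16, crops included, and the job is handed in when it is done.

Besides the shell and the picture viewer there is one more tool, called after "Call:" as name(argument=value, ...), one argument or row to a line, values as JSON. carry_out: Moves the arm, as the interface text tells. Its arguments: {"type":"object","properties":{"deltas":{"type":"array","items":{"type":"array","items":{"type":"number"}}}},"required":["deltas"]}

```bash
mkdir -p pics; ls; cat > h.py <<'E'
import numpy as np, cv2
from scipy.spatial.transform import Rotation as Ro
from plant import manip
def snap(n,f):
    c=manip.camera(n); cv2.imwrite(f,c["pixels"]); return c
def ray(c,u,v,z):
    R=np.array(c["R"]);t=np.array(c["t"]); d=R.T@np.array([(u-c["cx"])/c["fx"],(v-c["cy"])/c["fy"],1]); o=-R.T@t
    return o+d*(z-o[2])/d[2]
def proj(c,X):
    p=np.array(c["R"])@np.array(X)+np.array(c["t"]); return np.array([c["fx"]*p[0]/p[2]+c["cx"],c["fy"]*p[1]/p[2]+c["cy"]])
E
python3 - <<'E'
from h import *
for n in("scene","top"):
    c=snap(n,f"pics/{n}0.png"); print(n,c["fx"],c["cx"],c["cy"],np.round(c["R"],3).tolist(),np.round(c["t"],3)); print(-np.array(c["R"]).T@np.array(c["t"]))
    cv2.imwrite(f"pics/{n}0b.png",cv2.resize(c["pixels"],(800,600),interpolation=cv2.INTER_CUBIC))
o=manip.get_obs(); print(o)
print(Ro.from_rotvec(o["orientation"]).as_matrix().round(3))
E
```

```text
pics
scene 361.43708943245184 256.61233928888873 194.08836428022988 [[0.613, 0.79, -0.009], [0.644, -0.506, -0.574], [-0.458, 0.346, -0.819]] [-0.303 -0.339  1.614]
[ 1.14313598 -0.49051859  1.12428379]
top 404.52054331411114 253.0550379493552 192.24492648879078 [[-0.009, -1.0, 0.0], [-0.983, 0.008, -0.182], [0.182, -0.002, -0.983]] [-0.034  0.58   1.356]
[ 0.3226225  -0.03701339  1.43926428]
{'clock': 0.1, 'joint_pos': array([ 1.58820839,  0.50176456, -0.42682567,  1.55135954,  0.2208247 ,
        1.13832122, -0.21031929]), 'qvel': array([-0.00102672, -0.00095992,  0.00018482, -0.00082152, -0.00025483,
       -0.00188803, -0.00071286]), 'joint_efforts': array([-1.08393331e-02, -5.70811307e+01, -5.83825082e+00, -2.81748819e+01,
        1.05406056e-02,  5.58945554e-03, -3.63023651e-05]), 'tool_pos': array([ 0.15796738, -0.62985318,  0.23035226]), 'orientation': array([-3.11611874e+00, -3.84983820e-01,  2.75540830e-04]), 'contact_force': array([-0.54932513, -0.11693123,  0.46633712]), 'ft_torque': array([-0.00277557, -0.07795415, -0.01653605]), 'finger_gap': 0.08550553132384352}
[[ 0.97   0.243 -0.   ]
 [ 0.243 -0.97   0.002]
 [ 0.    -0.002 -1.   ]]
```

View pics/top0b.png

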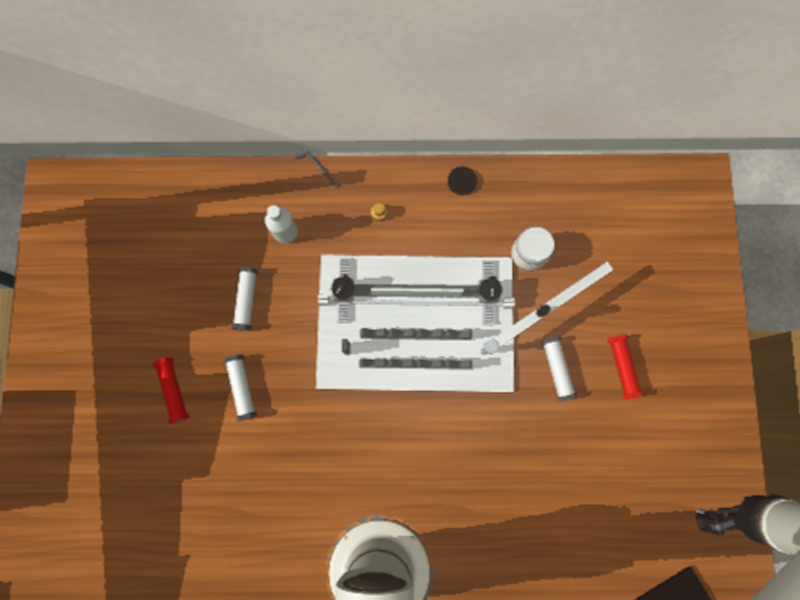

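View pics/scene0b.png

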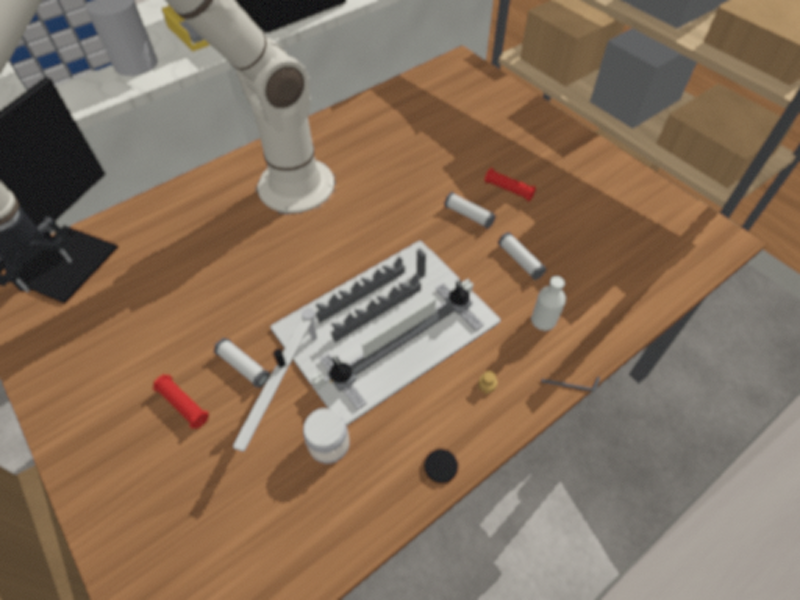

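The top view (800 px scale) shows three white tubes at (245,299), (240,388) and (560,368). These fit the aluminium tube description. The red ones at (170,390) and (625,367) are look-alikes to leave alone. The plate corners are about (321,255), (512,257), (515,391) and (317,388). The strap runs from (490,347) to (610,266), with its handle at (543,310).

```bash
cat > tubes.py <<'E'
from h import *
def tubes(c,verbose=True,minA=100,maxA=700):
    """white elongated blobs -> (xyz axis mid, heading, length)"""
    hsv=cv2.cvtColor(c["pixels"],cv2.COLOR_BGR2HSV)
    m=((hsv[...,1]<70)&(hsv[...,2]>110)).astype(np.uint8)
    n,l,s,ce=cv2.connectedComponentsWithStats(m); out=[]
    for i in range(1,n):
        if not minA<s[i,4]<maxA: continue
        ys,xs=np.nonzero(l==i); P=np.c_[xs,ys]; mu=P.mean(0); w,V=np.linalg.eigh(np.cov((P-mu).T)); v=V[:,1]
        L=np.sqrt(12*w[1]); W=np.sqrt(12*w[0])
        p=ray(c,*mu,.02);q=ray(c,*(mu+v*L/2),.02)
        h=np.arctan2(*(q-p)[1::-1]); out.append((p,h))
        print("px",mu.round(1),"L,W",L.round(1),W.round(1),"xyz",p.round(4),"head deg",np.degrees(h).round(1)%180,"len",(2*np.linalg.norm(q-p)).round(3))
    return out
E
python3 - <<'E'
from tubes import *
for n in("top","scene"):
    c=manip.camera(n); print(n); tubes(c)
    if n=="top":
        hsv=cv2.cvtColor(c["pixels"],cv2.COLOR_BGR2HSV); m=((hsv[...,1]<60)&(hsv[...,2]>140)).astype(np.uint8)
        I=c["pixels"][155:260,190:400]; cv2.imwrite("pics/fix.png",cv2.resize(I,None,fx=3.8,fy=3.8,interpolation=cv2.INTER_CUBIC))
        J=c["pixels"][160:280,90:420]; 
    else:
        I=c["pixels"][140:280,140:340]; cv2.imwrite("pics/fixs.png",cv2.resize(I,None,fx=4,fy=4,interpolation=cv2.INTER_CUBIC))
E
```

```text
top
px [165.1  98.1] L,W 54.6 3.0 xyz [0.9459 0.2856 0.02  ] head deg 90.5 len 0.203
px [68.3 99.4] L,W 46.3 2.3 xyz [0.9439 0.646  0.02  ] head deg 89.9 len 0.172
px [  5.8 150. ] L,W 42.6 11.7 xyz [0.7501 0.859  0.02  ] head deg 1.5999999999999943 len 0.159
px [177.4 142. ] L,W 20.4 14.4 xyz [0.7751 0.2352 0.02  ] head deg 12.900000000000006 len 0.077
px [370.3 183. ] L,W 47.9 6.8 xyz [ 0.616  -0.4599  0.02  ] head deg 123.1 len 0.176
px [155.7 190.1] L,W 34.1 9.9 xyz [0.5966 0.3081 0.02  ] head deg 175.4 len 0.122
px [503.1 203.8] L,W 19.0 14.4 xyz [ 0.5366 -0.9265  0.02  ] head deg 93.4 len 0.068
px [357.2 235.5] L,W 36.2 10.7 xyz [ 0.429  -0.4025  0.02  ] head deg 13.099999999999994 len 0.124
px [152.6 247.3] L,W 35.5 10.0 xyz [0.3942 0.312  0.02  ] head deg 15.099999999999994 len 0.123
scene
px [42.8 28.3] L,W 19.6 12.5 xyz [-1.0948 -0.2682  0.02  ] head deg 177.8 len 0.196
px [  3.5 128.1] L,W 18.1 9.2 xyz [-0.4237 -0.6695  0.02  ] head deg 165.5 len 0.117
px [299.5 133.2] L,W 28.5 10.2 xyz [0.39   0.3106 0.02  ] head deg 15.0 len 0.129
px [332.7 162. ] L,W 29.1 10.9 xyz [0.5896 0.3089 0.02  ] head deg 176.1 len 0.129
px [351.4 194.4] L,W 32.7 15.6 xyz [0.7448 0.2521 0.02  ] head deg 117.6 len 0.148
px [152.6 229.9] L,W 32.4 12.0 xyz [ 0.4221 -0.4039  0.02  ] head deg 12.699999999999989 len 0.133
px [  7.9 282.8] L,W 42.4 16.7 xyz [ 0.3076 -0.8631  0.02  ] head deg 172.8 len 0.156
```

View pics/fix.png

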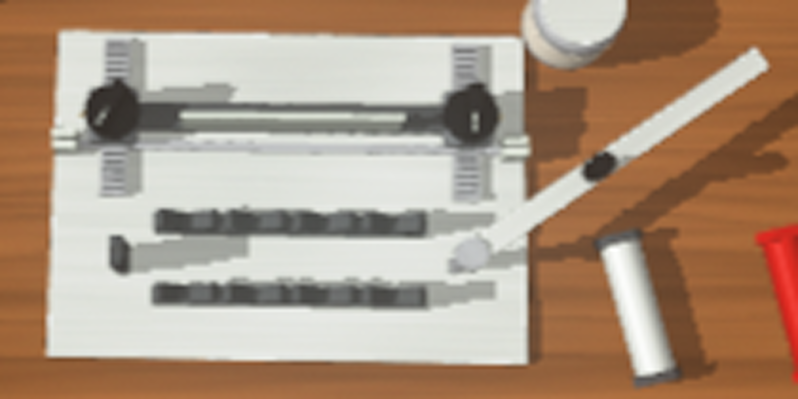

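View pics/fixs.png

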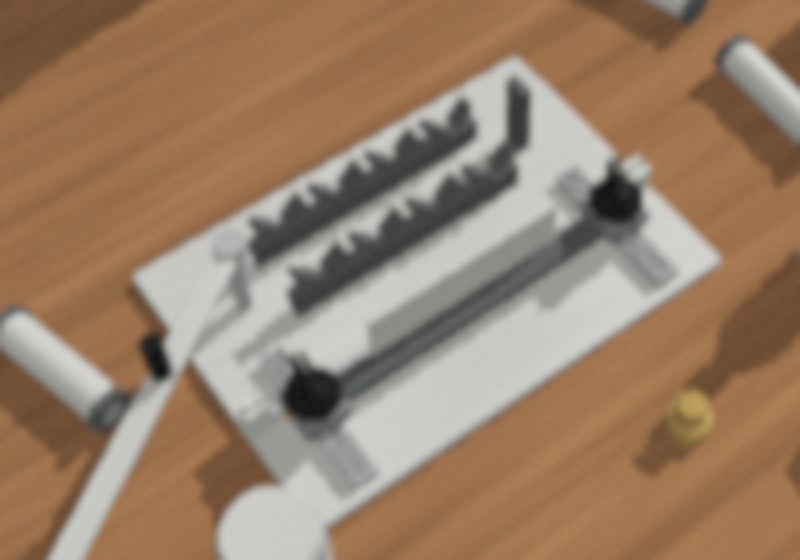

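```bash
cat > fixt.py <<'E'
from h import *
def fixture(c):
    hsv=cv2.cvtColor(c["pixels"],cv2.COLOR_BGR2HSV).astype(float); S=hsv[...,1]
    def cross(prof,a):
        m=(prof.max()+prof.min())/2; s=prof-m; i=np.nonzero(s[:-1]*s[1:]<0)[0]
        return a+i[0]+s[i[0]]/(s[i[0]]-s[i[0]+1]) if len(i)==1 else None
    E={}
    E["far"]=[(u,cross(S[158:170,u],158)) for u in range(225,320)]
    E["near"]=[(u,cross(S[242:256,u],242)) for u in range(212,322)]
    E["left"]=[(cross(S[v,196:212],196),v) for v in list(range(168,186))+list(range(198,244))]
    E["right"]=[(cross(S[v,320:338],320),v) for v in list(range(222,246))]
    L={}
    for k,p in E.items():
        P=np.array([ray(c,u,v,.012)[:2] for u,v in p if u and v])
        for _ in range(3):
            mu=P.mean(0); n=np.linalg.svd(P-mu)[2][1]; r=(P-mu)@n; P=P[abs(r)<max(.0015,2*r.std())]
        L[k]=(mu,n,r.std(),len(P))
    return L
E
python3 - <<'E'
from fixt import *
c=manip.camera("top"); L=fixture(c)
for k,(mu,n,s,N) in L.items(): print(k,mu.round(4),"dir",np.degrees(np.arctan2(n[1],n[0])).round(2)%180,s.round(5),N)
a=np.mean([(np.degrees(np.arctan2(L[k][1][1],L[k][1][0]))+90)%180-90 for k in("far","near")]); th=np.radians(a)
ex=np.array([np.cos(th),np.sin(th)]);ey=np.array([-ex[1],ex[0]])
far,near=L["far"][0]@ex,L["near"][0]@ex; le,ri=L["left"][0]@ey,L["right"][0]@ey
print("head",a,"size",far-near,le-ri)
ctr=ex*(far+near)/2+ey*(le+ri)/2; O=ctr-.01*ex; print("origin",O)
G=lambda x,y,z:np.r_[O+ex*x+ey*y,z]
# saddles are dark; grooves y candidates +-93,+-31 assumed; measure tooth rows
im=cv2.resize(c["pixels"],None,fx=4,fy=4,interpolation=cv2.INTER_CUBIC)
np.savez("fix.npz",O=O,th=th)
J=im[155*4:260*4,195*4:345*4]
# saddle rows: dark mask centroid
g=cv2.cvtColor(c["pixels"],cv2.COLOR_BGR2GRAY); m=(g<110).astype(np.uint8)
n,l,s,ce=cv2.connectedComponentsWithStats(m)
for i in range(1,n):
    x,y,w,h,A=s[i]
    if A>20 and 195<ce[i][0]<400 and 158<ce[i][1]<260:
        for z in(.065,.082,.098,.133): 
            p=ray(c,*ce[i],z)[:2]-O; print(ce[i].round(1),(w,h,A),"z",z,"fix xy",(p@ex).round(4),(p@ey).round(4))
        p=[ray(c,u,y+h/2,.065)[:2]-O for u in(x-.5,x+w-.5)]; print("   y ends",[(q@ey).round(4) for q in p])
E
```

```text
far [ 0.6939 -0.1092] dir 178.63 0.00036 95
near [ 0.3829 -0.0847] dir 178.54 0.00041 110
left [0.5323 0.1395] dir 88.55 0.00042 64
right [ 0.4374 -0.3042] dir 88.06 0.00014 24
head -1.4155237972842087 size 0.3114581809516666 0.44599027039432826
origin [ 0.52875047 -0.08342858]
[236.7 248.7] (np.int32(512), np.int32(293), np.int32(81617)) z 0.065 fix xy -0.1464 0.0973
[236.7 248.7] (np.int32(512), np.int32(293), np.int32(81617)) z 0.082 fix xy -0.1472 0.0967
[236.7 248.7] (np.int32(512), np.int32(293), np.int32(81617)) z 0.098 fix xy -0.1479 0.096
[236.7 248.7] (np.int32(512), np.int32(293), np.int32(81617)) z 0.133 fix xy -0.1495 0.0946
   y ends [np.float64(0.9009), np.float64(-0.832)]
[364.6 160.7] (np.int32(41), np.int32(27), np.int32(624)) z 0.065 fix xy 0.1664 -0.344
[364.6 160.7] (np.int32(41), np.int32(27), np.int32(624)) z 0.082 fix xy 0.1618 -0.3392
[364.6 160.7] (np.int32(41), np.int32(27), np.int32(624)) z 0.098 fix xy 0.1574 -0.3347
[364.6 160.7] (np.int32(41), np.int32(27), np.int32(624)) z 0.133 fix xy 0.1479 -0.3249
   y ends [np.float64(-0.2665), np.float64(-0.4102)]
[... 1686 characters left out ...]
221.7] (np.int32(5), np.int32(10), np.int32(42)) z 0.082 fix xy -0.058 0.1512
[221.1 221.7] (np.int32(5), np.int32(10), np.int32(42)) z 0.098 fix xy -0.0597 0.1499
[221.1 221.7] (np.int32(5), np.int32(10), np.int32(42)) z 0.133 fix xy -0.0636 0.1471
   y ends [np.float64(0.1614), np.float64(0.1443)]
[265.1 232.3] (np.int32(71), np.int32(6), np.int32(325)) z 0.065 fix xy -0.0898 0.0023
[265.1 232.3] (np.int32(71), np.int32(6), np.int32(325)) z 0.082 fix xy -0.0913 0.0027
[265.1 232.3] (np.int32(71), np.int32(6), np.int32(325)) z 0.098 fix xy -0.0927 0.0032
[265.1 232.3] (np.int32(71), np.int32(6), np.int32(325)) z 0.133 fix xy -0.0956 0.0042
   y ends [np.float64(0.1195), np.float64(-0.1213)]
```

Three tubes: A (0.593,0.308), B (0.392,0.311) and C (0.425,−0.403). All three are white or grey in both views. The red pair is excluded by colour, and the close-up crop of C above shows a white body with dark collars. I'll start with C.

```bash
cat > plan.py <<'E'
import sys
from h import *
F=np.load("fix.npz");O=F["O"];th=float(F["th"]);ex=np.array([np.cos(th),np.sin(th)]);ey=np.array([-ex[1],ex[0]])
def fx(x,y,z): return np.r_[O+ex*x+ey*y,z]
def plan(ws):
    """ws: (xyz, heading of tool x in world deg)"""
    o=manip.get_obs();R=Ro.from_rotvec(o["orientation"]);p=np.array(o["tool_pos"])
    print("t",round(o["clock"],2),"tcp",p.round(4),"toolx",np.degrees(np.arctan2(*R.as_matrix()[1::-1,0])).round(1),"F",np.round(o["contact_force"],1),"gap",round(o["finger_gap"],4),"q",np.round(o["joint_pos"],2))
    for X,h in ws:
        c,s=np.cos(np.radians(h)),np.sin(np.radians(h)); T=Ro.from_matrix(np.array([[c,s,0],[s,-c,0],[0,0,-1]]))
        d=R.inv().apply(np.array(X)-p); r=np.degrees((R.inv()*T).as_rotvec()); print("  d",d.round(4),"rot",r.round(1),"dist",np.linalg.norm(d).round(3))
E
python3 - <<'E'
from plan import *
C=[.425,-.403]
plan([((*C,.12),13),((*C,.004),13)])
print([fx(-.059,y,.075).round(4) for y in(.093,.031,-.031,-.093)])
E
```

```text
t 0.25 tcp [ 0.1581 -0.6302  0.2308] toolx 14.1 F [0.6 0.2 0.6] gap 0.0853 q [ 1.59  0.5  -0.43  1.55  0.22  1.14 -0.21]
  d [ 0.3142 -0.1553  0.1109] rot [-0.1 -0.   1.1] dist 0.368
  d [ 0.3142 -0.1552  0.2269] rot [-0.1 -0.   1.1] dist 0.417
[array([0.4721, 0.011 , 0.075 ]), array([ 0.4705, -0.051 ,  0.075 ]), array([ 0.469, -0.113,  0.075]), array([ 0.4675, -0.1749,  0.075 ])]
```

Call:
carry_out(
  deltas=[
    [0.052,-0.026,0.018,0,0,1,1],
    [0.105,-0.052,0.037,0,0,1,1],
    [0.157,-0.078,0.055,0,0,1,1],
    [0.21,-0.104,0.074,0,0,1,1],
    [0.262,-0.13,0.092,0,0,1,1],
    [0.314,-0.155,0.11,0,0,1,1],
    [0.314,-0.155,0.11,0,0,1,1],
    [0.314,-0.155,0.11,0,0,1,1],
  ],
)

```text
clock: 1.25
tool_pos: [0.4249, -0.4037, 0.1212]
orientation: [-3.121, -0.359, 0.001]
contact_force: [-0.0, -0.8, 0.0]
finger_gap: 0.0852
```

```bash
python3 - <<'E'
from plan import *
from tubes import tubes
tubes(manip.camera("top"),minA=250,maxA=420)
plan([((.425,-.403,.004),13)])
E
```

```text
px [  5.9 153.9] L,W 36.5 11.0 xyz [0.7354 0.8572 0.02  ] head deg 176.1 len 0.134
px [177.3 141.8] L,W 20.0 14.3 xyz [0.7758 0.2358 0.02  ] head deg 11.099999999999994 len 0.076
px [370.3 183. ] L,W 47.9 6.8 xyz [ 0.616  -0.4599  0.02  ] head deg 123.1 len 0.176
px [155.6 190.1] L,W 33.9 9.7 xyz [0.5965 0.3085 0.02  ] head deg 175.3 len 0.122
px [152.5 247.3] L,W 35.3 9.9 xyz [0.394  0.3121 0.02  ] head deg 15.199999999999989 len 0.122
px [503.6 365.6] L,W 25.3 15.1 xyz [-0.0042 -0.8625  0.02  ] head deg 163.6 len 0.08
t 1.3 tcp [ 0.4242 -0.4048  0.1214] toolx 13.0 F [0.  0.3 0.6] gap 0.0856 q [ 1.08  0.53 -0.47  1.8   0.31  0.88 -0.88]
  d [ 0.0013 -0.0016  0.1174] rot [0. 0. 0.] dist 0.117
```

Call:
carry_out(
  deltas=[
    [0.001,-0.001,0.04,0,0,0,1],
    [0.001,-0.001,0.08,0,0,0,1],
    [0.001,-0.001,0.105,0,0,0,1],
    [0.001,-0.001,0.116,0,0,0,1],
    [0.001,-0.001,0.116,0,0,0,1],
    [0.001,-0.001,0.116,0,0,0,-1],
    [0.001,-0.001,0.116,0,0,0,-1],
    [0.001,-0.001,0.116,0,0,0,-1],
    [0.001,-0.001,0.116,0,0,0,-1],
    [0.001,-0.001,0.116,0,0,0,-1],
    [0.001,-0.001,0.116,0,0,0,-1],
    [0.001,-0.001,0.09,0,0,0,-1],
    [0.001,-0.001,0.04,0,0,0,-1],
    [0.001,-0.001,-0.02,0,0,0,-1],
    [0.001,-0.001,-0.07,0,0,0,-1],
    [0.001,-0.001,-0.07,0,0,0,-1],
  ],
)

```text
clock: 3.3
tool_pos: [0.4283, -0.4043, 0.1961]
orientation: [3.114, 0.357, 0.008]
contact_force: [0.7, 0.5, -3.8]
finger_gap: 0.034
```

```bash
python3 - <<'E'
from plan import *
h=np.degrees(th)
plan([(fx(-.059,-.093,.19),h),(fx(-.059,-.093,.10),h),(fx(-.059,-.093,.059),h)])
E
```

```text
t 3.3 tcp [ 0.4283 -0.4043  0.1961] toolx 13.1 F [ 0.7  0.5 -3.8] gap 0.034 q [ 1.11  0.44 -0.52  1.75  0.25  1.01 -0.84]
  d [ 0.0901 -0.2145  0.0048] rot [ 0.4 -0.3 14.5] dist 0.233
  d [ 0.0897 -0.2152  0.0948] rot [ 0.4 -0.3 14.5] dist 0.252
  d [ 0.0895 -0.2155  0.1358] rot [ 0.4 -0.3 14.5] dist 0.27
```

Call:
carry_out(
  deltas=[
    [0.018,-0.043,0.0,0,0,3,-1],
    [0.036,-0.086,0.0,0,0,6,-1],
    [0.054,-0.129,0.0,0,0,9,-1],
    [0.072,-0.172,0.0,0,0,12,-1],
    [0.09,-0.215,0.005,0.4,-0.3,14.5,-1],
    [0.09,-0.215,0.005,0.4,-0.3,14.5,-1],
    [0.09,-0.215,0.05,0.4,-0.3,14.5,-1],
    [0.09,-0.215,0.09,0.4,-0.3,14.5,-1],
    [0.09,-0.215,0.095,0.4,-0.3,14.5,-1],
    [0.09,-0.215,0.095,0.4,-0.3,14.5,-1],
  ],
)

```text
clock: 4.55
tool_pos: [0.4646, -0.1729, 0.0963]
orientation: [-3.134, 0.039, 0.011]
contact_force: [1.2, 0.1, -2.4]
finger_gap: 0.0342
```

```bash
python3 - <<'E'
from plan import *
h=np.degrees(th)
plan([(fx(-.059,-.093,.059),h)])
c=manip.camera("scene"); I=c["pixels"][120:260,160:360]; cv2.imwrite("pics/s1.png",cv2.resize(I,None,fx=4,fy=4,interpolation=cv2.INTER_CUBIC))
E
```

```text
t 4.55 tcp [ 0.4646 -0.1729  0.0963] toolx -1.4 F [ 1.2  0.1 -2.4] gap 0.0342 q [ 0.74  0.44 -0.52  2.03  0.31  0.75 -1.57]
  d [0.0032 0.0022 0.0372] rot [-0.4  0.4 -0. ] dist 0.037
```

View pics/s1.png

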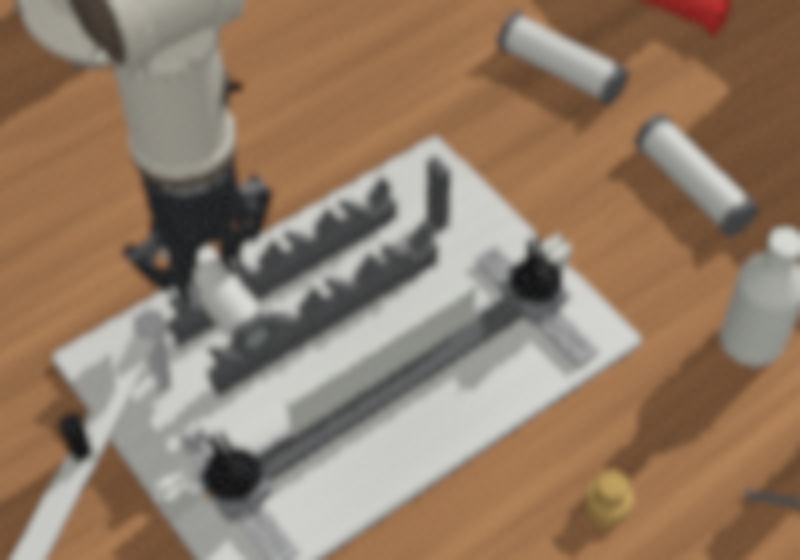

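The tube is held above groove 4, around crop (225,290), with its far end pitched down a little. I'll lower it gently so the saddles level it.

Call:
carry_out(
  deltas=[
    [0.003,0.002,0.01,-0.4,0.4,0,-1],
    [0.003,0.002,0.016,-0.4,0.4,0,-1],
    [0.003,0.002,0.022,-0.4,0.4,0,-1],
    [0.003,0.002,0.028,-0.4,0.4,0,-1],
    [0.003,0.002,0.028,-0.4,0.4,0,-1],
  ],
)

```text
clock: 5.22
tool_pos: [0.4671, -0.1744, 0.0677]
orientation: [3.141, -0.039, -0.0]
contact_force: [-0.4, -0.3, -3.1]
finger_gap: 0.0345
```

```bash
python3 - <<'E'
from plan import *
plan([(fx(-.059,-.093,.059),np.degrees(th))])
E
```

```text
t 5.22 tcp [ 0.4671 -0.1744  0.0677] toolx -1.4 F [-0.4 -0.3 -3.1] gap 0.0345 q [ 0.71  0.49 -0.49  2.04  0.36  0.69 -1.61]
  d [0.0004 0.0006 0.0087] rot [0. 0. 0.] dist 0.009
```

Call:
carry_out(
  deltas=[
    [0,0.001,0.003,0,0,0,-1],
    [0,0.001,0.005,0,0,0,-1],
    [0,0.001,0.007,0,0,0,-1],
    [0,0.001,0.009,0,0,0,-1],
    [0,0.001,0.009,0,0,0,-1],
  ],
)

```text
clock: 5.85
tool_pos: [0.4678, -0.1757, 0.0614]
orientation: [3.139, -0.038, 0.001]
contact_force: [-7.5, 2.3, 21.4]
finger_gap: 0.0341
```

```bash
python3 - <<'E'
from plan import *
plan([(fx(-.059,-.093,.059),np.degrees(th))])
E
```

```text
t 5.85 tcp [ 0.4678 -0.1757  0.0614] toolx -1.4 F [-7.5  2.3 21.4] gap 0.0341 q [ 0.7   0.5  -0.48  2.05  0.37  0.68 -1.61]
  d [-0.0003 -0.0008  0.0024] rot [ 0.1 -0.   0. ] dist 0.002
```

Call:
carry_out(
  deltas=[
    [0,0,0,0,0,0,0.1],
    [0,0,0,0,0,0,0.1],
    [0,0,0,0,0,0,0.1],
    [0,0,0,0,0,0,0.1],
    [0,0,-0.03,0,0,0,0.1],
    [0,0,-0.08,0,0,0,0.1],
    [0,0,-0.13,0,0,0,0.1],
    [0,0,-0.18,0,0,0,0.1],
    [0,0,-0.18,0,0,0,0.1],
  ],
)

```text
clock: 6.98
tool_pos: [0.4706, -0.1764, 0.244]
orientation: [3.136, -0.039, 0.015]
contact_force: [0.2, -0.5, -0.7]
finger_gap: 0.0472
```

```bash
python3 - <<'E'
from plan import *
from tubes import tubes
for n in("top","scene"):
    c=manip.camera(n); tubes(c,minA=200,maxA=420)
I=c["pixels"][120:260,160:360]; cv2.imwrite("pics/s2.png",cv2.resize(I,None,fx=4,fy=4,interpolation=cv2.INTER_CUBIC))
B=(.393,.3115);h=15
plan([((*B,.22),h),((*B,.004),h)])
E
```

```text
px [  5.9 153.6] L,W 36.5 10.9 xyz [0.7363 0.8572 0.02  ] head deg 176.1 len 0.134
px [177.3 141.8] L,W 20.0 14.3 xyz [0.7758 0.2358 0.02  ] head deg 11.099999999999994 len 0.076
px [370.4 183. ] L,W 47.8 6.8 xyz [ 0.6161 -0.4601  0.02  ] head deg 123.0 len 0.176
px [155.6 190.1] L,W 34.0 9.7 xyz [0.5967 0.3085 0.02  ] head deg 175.3 len 0.122
px [152.5 247.3] L,W 35.2 9.9 xyz [0.3942 0.3122 0.02  ] head deg 15.099999999999994 len 0.122
px [500.6 334.2] L,W 17.4 14.2 xyz [ 0.0951 -0.8646  0.02  ] head deg 56.3 len 0.055
px [503.5 367.4] L,W 20.7 15.0 xyz [-0.0096 -0.8618  0.02  ] head deg 154.4 len 0.067
px [23.4 24.2] L,W 20.9 13.1 xyz [-1.2049 -0.3397  0.02  ] head deg 179.2 len 0.216
px [42.7 28.3] L,W 19.7 12.7 xyz [-1.0948 -0.2685  0.02  ] head deg 177.8 len 0.198
px [299.5 133.3] L,W 28.6 10.2 xyz [0.3901 0.3107 0.02  ] head deg 14.900000000000006 len 0.13
px [332.8 162. ] L,W 29.4 11.0 xyz [0.5901 0.3087 0.02  ] head deg 175.3 len 0.131
t 7.08 tcp [ 0.4677 -0.1758  0.2399] toolx -1.4 F [-0.1  0.1 -0.9] gap 0.0468 q [ 0.83  0.24 -0.6   1.91  0.16  1.04 -1.43]
  d [-0.0869 -0.4853  0.0187] rot [  0.1  -0.1 -16.4] dist 0.493
  d [-0.0874 -0.4858  0.2347] rot [  0.1  -0.1 -16.4] dist 0.546
```

View pics/s2.png

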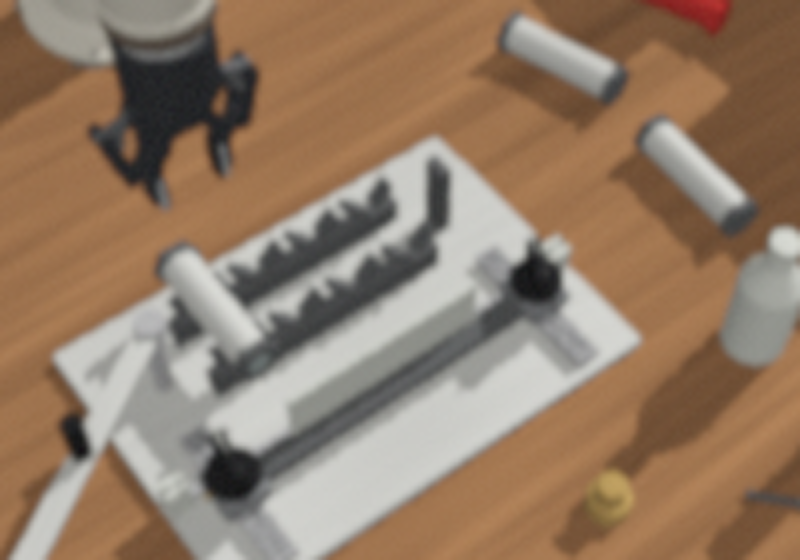

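C is seated in groove 4: in the crop the tube runs (175,250)–(255,350) across both saddles. Next is B.

Call:
carry_out(
  deltas=[
    [-0.011,-0.06,0.002,0,0,-2,1],
    [-0.022,-0.121,0.005,0,0,-4,1],
    [-0.033,-0.182,0.007,0,0,-6,1],
    [-0.044,-0.243,0.01,0,0,-8,1],
    [-0.055,-0.304,0.012,0,0,-10,1],
    [-0.065,-0.364,0.015,0,0,-12,1],
    [-0.076,-0.425,0.017,0,0,-14,1],
    [-0.087,-0.485,0.019,0,0,-16.4,1],
    [-0.087,-0.485,0.05,0,0,-16.4,1],
    [-0.087,-0.485,0.1,0,0,-16.4,1],
    [-0.087,-0.485,0.13,0,0,-16.4,1],
    [-0.087,-0.485,0.13,0,0,-16.4,1],
  ],
)

```text
clock: 8.57
tool_pos: [0.3897, 0.3097, 0.1056]
orientation: [3.111, 0.411, -0.01]
contact_force: [-0.2, -0.4, 0.8]
finger_gap: 0.085
```

```bash
python3 - <<'E'
from plan import *
from tubes import tubes
for n in("top","scene"): c=manip.camera(n); tubes(c,minA=200,maxA=420)
B=(.393,.3115);h=15
plan([((*B,.004),h)])
E
```

```text
px [177.2 141.7] L,W 19.7 14.3 xyz [0.7762 0.2361 0.02  ] head deg 10.300000000000011 len 0.075
px [370.4 182.9] L,W 47.6 6.8 xyz [ 0.6162 -0.4603  0.02  ] head deg 123.1 len 0.175
px [155.6 190.2] L,W 33.8 9.6 xyz [0.5964 0.3087 0.02  ] head deg 175.5 len 0.121
px [267.9 362.6] L,W 38.4 10.1 xyz [ 0.0119 -0.0837  0.02  ] head deg 6.400000000000006 len 0.119
px [503.5 367.5] L,W 20.4 15.0 xyz [-0.01   -0.8616  0.02  ] head deg 154.1 len 0.066
px [178.7   5.9] L,W 28.3 13.8 xyz [-0.8276  0.4455  0.02  ] head deg 45.099999999999994 len 0.171
px [23.4 24.3] L,W 20.7 13.0 xyz [-1.2047 -0.3401  0.02  ] head deg 178.7 len 0.216
px [42.7 28.3] L,W 19.7 12.7 xyz [-1.0948 -0.2685  0.02  ] head deg 177.8 len 0.198
px [299.4 133.2] L,W 28.8 10.2 xyz [0.3896 0.3108 0.02  ] head deg 15.400000000000006 len 0.131
px [332.8 162.1] L,W 29.2 11.0 xyz [0.5903 0.3086 0.02  ] head deg 175.4 len 0.13
t 8.68 tcp [0.392  0.3117 0.1087] toolx 15.0 F [-0.1 -0.7  0.7] gap 0.0853 q [-0.06  0.51 -0.82  2.01  0.5   0.83 -2.47]
  d [0.001  0.0004 0.1047] rot [0. 0. 0.] dist 0.105
```

Call:
carry_out(
  deltas=[
    [0.001,0,0.04,0,0,0,1],
    [0.001,0,0.08,0,0,0,1],
    [0.001,0,0.095,0,0,0,1],
    [0.001,0,0.104,0,0,0,1],
    [0.001,0,0.104,0,0,0,1],
    [0.001,0,0.104,0,0,0,-1],
    [0.001,0,0.104,0,0,0,-1],
    [0.001,0,0.104,0,0,0,-1],
    [0.001,0,0.104,0,0,0,-1],
    [0.001,0,0.104,0,0,0,-1],
    [0.001,0,0.104,0,0,0,-1],
    [0.001,0,0.08,0,0,0,-1],
    [0.001,0,0.03,0,0,0,-1],
    [0.001,0,-0.03,0,0,0,-1],
    [0.001,0,-0.08,0,0,0,-1],
    [0.001,0,-0.08,0,0,0,-1],
  ],
)

```text
clock: 10.68
tool_pos: [0.3954, 0.3135, 0.1925]
orientation: [-3.113, -0.409, -0.013]
contact_force: [0.2, -0.3, -3.7]
finger_gap: 0.0344
```

```bash
python3 - <<'E'
from plan import *
h=np.degrees(th)
plan([(fx(-.059,.031,.19),h),(fx(-.059,.031,.10),h),(fx(-.059,.031,.061),h)])
E
```

```text
t 10.68 tcp [0.3954 0.3135 0.1925] toolx 15.0 F [ 0.2 -0.3 -3.7] gap 0.0344 q [-0.05  0.35 -0.8   1.95  0.31  0.96 -2.31]
  d [-0.0216  0.3715  0.0021] rot [-0.1 -0.5 16.4] dist 0.372
  d [-0.0223  0.3716  0.0921] rot [-0.1 -0.5 16.4] dist 0.383
  d [-0.0227  0.3716  0.1311] rot [-0.1 -0.5 16.4] dist 0.395
```

Call:
carry_out(
  deltas=[
    [-0.001,0.045,0,0,0,2.5,-1],
    [-0.001,0.09,0,0,0,5,-1],
    [-0.002,0.135,0,0,0,7.5,-1],
    [-0.002,0.18,0,0,0,10,-1],
    [-0.003,0.225,0,0,0,12.5,-1],
    [-0.003,0.27,0,0,0,15,-1],
    [-0.004,0.312,0,0,-0.5,16.4,-1],
    [-0.004,0.312,0,0,-0.5,16.4,-1],
    [-0.004,0.312,0.04,0,-0.5,16.4,-1],
    [-0.005,0.312,0.08,0,-0.5,16.4,-1],
    [-0.005,0.312,0.1,0,-0.5,16.4,-1],
    [-0.005,0.312,0.11,0,-0.5,16.4,-1],
    [-0.005,0.312,0.11,0,-0.5,16.4,-1],
  ],
)

```text
clock: 12.3
tool_pos: [0.4684, 0.0096, 0.0784]
orientation: [3.14, -0.037, -0.015]
contact_force: [1.1, 0.2, -2.2]
finger_gap: 0.0343
```

```bash
python3 - <<'E'
from plan import *
h=np.degrees(th)
plan([(fx(-.059,.093,.061),h)])
c=manip.camera("scene"); I=c["pixels"][100:240,200:400]; cv2.imwrite("pics/s3.png",cv2.resize(I,None,fx=4,fy=4,interpolation=cv2.INTER_CUBIC))
E
```

```text
t 12.3 tcp [0.4684 0.0096 0.0784] toolx -1.4 F [ 1.1  0.2 -2.2] gap 0.0343 q [ 0.39  0.44 -0.55  2.1   0.36  0.7  -1.99]
  d [ 0.0038 -0.0015  0.0173] rot [0.1 0.6 0.1] dist 0.018
```

View pics/s3.png

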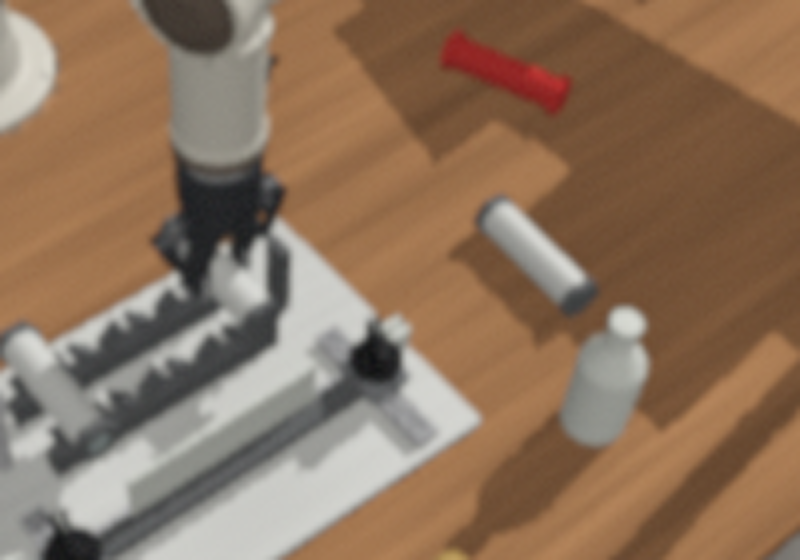

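B is still held, above groove 1 at crop (240,285). Now I'll lower it and release.

Call:
carry_out(
  deltas=[
    [0.004,-0.001,0.005,0,0.6,0,-1],
    [0.004,-0.001,0.01,0,0.6,0,-1],
    [0.004,-0.001,0.014,0,0.6,0,-1],
    [0.004,-0.001,0.017,0,0.6,0,-1],
    [0.004,-0.001,0.018,0,0.6,0,-1],
  ],
)

```text
clock: 12.98
tool_pos: [0.4731, 0.0099, 0.0609]
orientation: [3.139, -0.039, 0.004]
contact_force: [-1.0, 1.9, 0.9]
finger_gap: 0.0342
```

Call:
carry_out(
  deltas=[
    [0,0,0,0,0,0,0.1],
    [0,0,0,0,0,0,0.1],
    [0,0,0,0,0,0,0.1],
    [0,0,0,0,0,0,0.1],
    [0,0,-0.03,0,0,0,0.1],
    [0,0,-0.08,0,0,0,0.1],
    [0,0,-0.13,0,0,0,0.1],
    [0,0,-0.18,0,0,0,0.1],
    [0,0,-0.18,0,0,0,0.1],
  ],
)

```text
clock: 14.1
tool_pos: [0.4757, 0.0104, 0.2451]
orientation: [3.138, -0.039, 0.018]
contact_force: [0.3, 0.2, -0.5]
finger_gap: 0.0473
```

```bash
python3 - <<'E'
from plan import *
from tubes import tubes
for n in("top","scene"): c=manip.camera(n); tubes(c,minA=200,maxA=420)
plan([((.593,.3085,.22),175.5),((.593,.3085,.004),175.5)])
E
```

```text
px [  5.8 150.9] L,W 40.8 11.8 xyz [0.7467 0.8586 0.02  ] head deg 0.30000000000001137 len 0.152
px [177.4 141.9] L,W 20.2 14.4 xyz [0.7753 0.2354 0.02  ] head deg 12.099999999999994 len 0.077
px [370.4 182.9] L,W 47.6 6.8 xyz [ 0.6162 -0.4603  0.02  ] head deg 123.1 len 0.175
px [155.7 190.1] L,W 34.1 9.8 xyz [0.5967 0.3082 0.02  ] head deg 175.3 len 0.123
px [23.4 24.2] L,W 20.6 12.9 xyz [-1.2058 -0.3398  0.02  ] head deg 179.1 len 0.214
px [42.8 28.4] L,W 19.6 12.6 xyz [-1.0941 -0.2686  0.02  ] head deg 177.8 len 0.197
px [332.8 162.1] L,W 29.3 11.0 xyz [0.5904 0.3085 0.02  ] head deg 175.3 len 0.13
t 14.2 tcp [0.4728 0.0099 0.2414] toolx -1.4 F [-0.1  0.2  0.1] gap 0.0469 q [ 0.52  0.19 -0.66  1.97  0.14  1.03 -1.8 ]
  d [ 0.1126 -0.3016  0.021 ] rot [   0.4    0.2 -176.9] dist 0.323
  d [ 0.1118 -0.3022  0.237 ] rot [   0.4    0.2 -176.9] dist 0.4
```

Call:
carry_out(
  deltas=[
    [0.006,-0.017,0.001,0,0,-10,0.1],
    [0.012,-0.034,0.002,0,0,-20,1],
    [0.019,-0.05,0.003,0,0,-30,1],
    [0.025,-0.067,0.004,0,0,-40,1],
    [0.031,-0.084,0.006,0,0,-50,1],
    [0.037,-0.1,0.007,0,0,-60,1],
    [0.044,-0.117,0.008,0,0,-70,1],
    [0.05,-0.134,0.009,0,0,-80,1],
    [0.056,-0.15,0.01,0,0,-90,1],
    [0.062,-0.167,0.012,0,0,-100,1],
    [0.07,-0.184,0.013,0,0,-110,1],
    [0.075,-0.2,0.014,0,0,-120,1],
    [0.081,-0.217,0.015,0,0,-130,1],
    [0.087,-0.234,0.016,0,0,-140,1],
    [0.094,-0.251,0.018,0,0,-150,1],
    [0.1,-0.268,0.019,0,0,-160,1],
    [0.106,-0.285,0.02,0,0,-170,1],
    [0.113,-0.302,0.021,0,0,-177,1],
    [0.113,-0.302,0.08,0,0,-177,1],
    [0.113,-0.302,0.12,0,0,-177,1],
  ],
)

```text
clock: 16.7
tool_pos: [0.5915, 0.3085, 0.1162]
orientation: [-0.119, -3.138, 0.006]
contact_force: [-0.1, -0.3, -0.4]
finger_gap: 0.0853
```

```bash
python3 - <<'E'
from plan import *
from tubes import tubes
for n in("top","scene"): c=manip.camera(n); tubes(c,minA=200,maxA=420)
plan([((.593,.3085,.004),175.5)])
E
```

```text
px [  5.5 154.4] L,W 36.6 10.8 xyz [0.7335 0.8582 0.02  ] head deg 175.3 len 0.134
px [177.4 142. ] L,W 20.3 14.4 xyz [0.7751 0.2352 0.02  ] head deg 12.800000000000011 len 0.077
px [370.7 182.9] L,W 47.8 6.7 xyz [ 0.6165 -0.4612  0.02  ] head deg 123.3 len 0.176
px [503.4 366.8] L,W 22.1 15.4 xyz [-0.0076 -0.8615  0.02  ] head deg 164.6 len 0.07
px [23.4 24.3] L,W 20.8 13.2 xyz [-1.2043 -0.34    0.02  ] head deg 179.7 len 0.214
px [42.7 28.3] L,W 19.7 12.7 xyz [-1.0948 -0.2685  0.02  ] head deg 177.8 len 0.198
px [332.8 162. ] L,W 29.3 11.1 xyz [0.59   0.3089 0.02  ] head deg 174.8 len 0.125
t 16.8 tcp [0.5896 0.3063 0.1134] toolx 175.7 F [-0.6 -0.9 -1.1] gap 0.0857 q [ 0.15  0.91 -1.09  1.58  0.85  1.2   0.39]
  d [-0.004   0.0033  0.1093] rot [-0.5 -0.4  0.2] dist 0.109
```

Call:
carry_out(
  deltas=[
    [-0.003,0.002,0.04,0,0,0,1],
    [-0.003,0.002,0.08,0,0,0,1],
    [-0.003,0.002,0.1,0,0,0,1],
    [-0.003,0.002,0.109,0,0,0,1],
    [-0.003,0.002,0.109,0,0,0,1],
    [-0.003,0.002,0.109,0,0,0,-1],
    [-0.003,0.002,0.109,0,0,0,-1],
    [-0.003,0.002,0.109,0,0,0,-1],
    [-0.003,0.002,0.109,0,0,0,-1],
    [-0.003,0.002,0.109,0,0,0,-1],
    [-0.003,0.002,0.109,0,0,0,-1],
    [-0.003,0.002,0.08,0,0,0,-1],
    [-0.003,0.002,0.03,0,0,0,-1],
    [-0.003,0.002,-0.03,0,0,0,-1],
    [-0.003,0.002,-0.08,0,0,0,-1],
    [-0.003,0.002,-0.08,0,0,0,-1],
  ],
)

```text
clock: 18.8
tool_pos: [0.5978, 0.314, 0.2079]
orientation: [0.119, 3.129, 0.006]
contact_force: [-0.9, -0.1, -1.9]
finger_gap: 0.0338
```

```bash
python3 - <<'E'
from plan import *
h=np.degrees(th)+180
plan([(fx(-.059,.031,.19),h),(fx(-.059,.031,.08),h)])
E
```

```text
t 18.8 tcp [0.5978 0.314  0.2079] toolx 175.6 F [-0.9 -0.1 -1.9] gap 0.0338 q [ 0.17  0.82 -1.16  1.5   0.77  1.31  0.44]
  d [ 0.0993 -0.3737  0.0153] rot [ 0.2  0.6 -2.9] dist 0.387
  d [ 0.1004 -0.3741  0.1253] rot [ 0.2  0.6 -2.9] dist 0.407
```

Call:
carry_out(
  deltas=[
    [0.014,-0.053,0.002,0,0,-0.5,-1],
    [0.028,-0.107,0.004,0,0,-1,-1],
    [0.043,-0.16,0.006,0,0,-1.5,-1],
    [0.057,-0.214,0.008,0,0,-2,-1],
    [0.071,-0.267,0.01,0,0,-2.5,-1],
    [0.085,-0.32,0.012,0,0,-3,-1],
    [0.1,-0.374,0.015,0.2,0.6,-3,-1],
    [0.1,-0.374,0.015,0.2,0.6,-3,-1],
    [0.1,-0.374,0.06,0.2,0.6,-3,-1],
    [0.1,-0.374,0.1,0.2,0.6,-3,-1],
    [0.1,-0.374,0.125,0.2,0.6,-3,-1],
    [0.1,-0.374,0.125,0.2,0.6,-3,-1],
  ],
)

```text
clock: 20.3
tool_pos: [0.4667, -0.0532, 0.075]
orientation: [-0.035, -3.13, 0.007]
contact_force: [0.8, 0.5, -2.0]
finger_gap: 0.0338
```

```bash
python3 - <<'E'
from plan import *
h=np.degrees(th)+180
plan([(fx(-.059,.031,.061),h)])
c=manip.camera("scene"); I=c["pixels"][100:240,180:380]; cv2.imwrite("pics/s4.png",cv2.resize(I,None,fx=4,fy=4,interpolation=cv2.INTER_CUBIC))
E
```

```text
t 20.3 tcp [ 0.4667 -0.0532  0.075 ] toolx 178.7 F [ 0.8  0.5 -2. ] gap 0.0338 q [ 0.98  0.77 -1.2   2.09  0.9   0.97  0.82]
  d [-0.004   0.0023  0.014 ] rot [-0.2 -0.6  0.1] dist 0.015
```

View pics/s4.png

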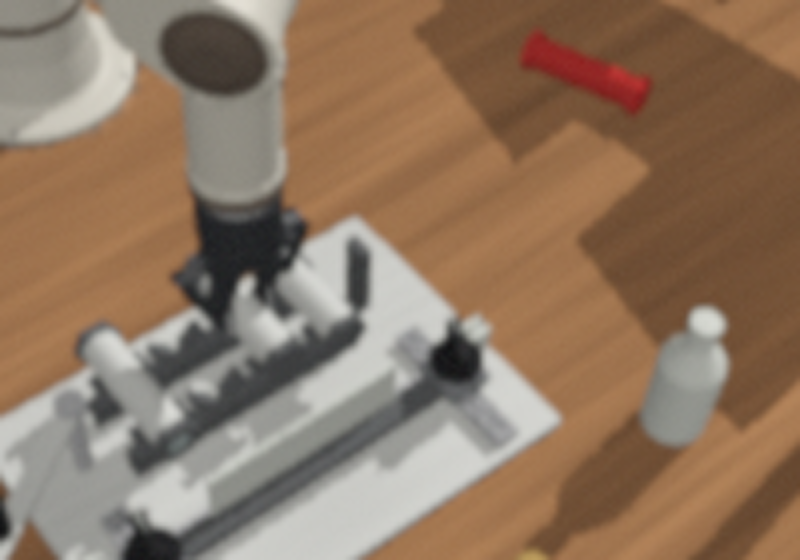

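A is held above groove 2 at crop (250,320), and B sits in groove 1 beside it. Lower and release.

Call:
carry_out(
  deltas=[
    [-0.004,0.002,0.004,0,-0.6,0,-1],
    [-0.004,0.002,0.008,0,-0.6,0,-1],
    [-0.004,0.002,0.012,0,-0.6,0,-1],
    [-0.004,0.002,0.014,0,-0.6,0,-1],
    [-0.004,0.002,0.015,0,-0.6,0,-1],
  ],
)

```text
clock: 20.98
tool_pos: [0.4735, -0.0518, 0.0672]
orientation: [0.037, 3.137, -0.017]
contact_force: [-24.0, -3.9, 76.9]
finger_gap: 0.0338
```

Call:
carry_out(
  deltas=[
    [0,0,0,0,0,0,0.05],
    [0,0,0,0,0,0,0.05],
    [0,0,0,0,0,0,0.05],
    [0,0,0,0,0,0,0.05],
    [0,0,-0.03,0,0,0,0.05],
    [0,0,-0.08,0,0,0,0.05],
    [0,0,-0.13,0,0,0,0.05],
    [0.05,0,-0.18,0,0,0,0.05],
    [0.1,0,-0.2,0,0,0,0.05],
    [0.1,0,-0.2,0,0,0,0.05],
  ],
)

```text
clock: 22.22
tool_pos: [0.3693, -0.0504, 0.2532]
orientation: [-0.027, -3.093, 0.001]
contact_force: [-2.6, -0.7, 0.4]
finger_gap: 0.0444
```

```bash
python3 - <<'E'
from plan import *
c=manip.camera("top"); I=c["pixels"][145:255,190:400]; cv2.imwrite("pics/t5.png",cv2.resize(I,None,fx=3.8,fy=3.8,interpolation=cv2.INTER_CUBIC))
for y in(.093,.031,-.093): print(proj(c,fx(-.059,y,.075)).round(1),[((proj(c,fx(-.059+d,y,.075))-[190,145])*3.8).round(0).tolist() for d in(-.07,0,.07)])
plan([])
E
```

```text
[238.4 222.5] [[182.0, 374.0], [184.0, 294.0], [186.0, 217.0]]
[256.8 222.8] [[253.0, 375.0], [254.0, 296.0], [255.0, 218.0]]
[293.4 223.4] [[393.0, 377.0], [393.0, 298.0], [393.0, 220.0]]
t 22.27 tcp [ 0.369  -0.0499  0.2553] toolx 179.2 F [1.7 8.6 0.7] gap 0.0448 q [ 1.46 -0.03 -1.37  2.11 -0.01  1.08  1.66]
```

View pics/t5.png

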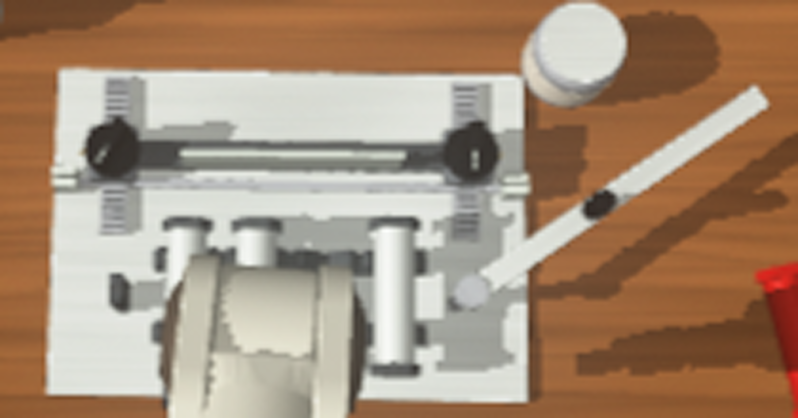

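All three tubes lie in grooves 1, 2 and 4. In the crop the ends of tube C are at (393,217) and (393,376), against a prediction of (393,220) and (393,377). All the far collars line up at row ≈ 224. Next is the strap, so I'll turn the wrist back and go above the handle.

```bash
python3 - <<'E'
from plan import *
H=lambda a,z,r=.13: fx(-.059+r*np.sin(a),-.156+r*np.cos(a),z)
print(H(2.517,.138)); plan([(H(2.517,.26),-2),(H(2.517,.2),-2),(H(2.517,.122),-2)])
E
```

```text
[ 0.53930621 -0.34522541  0.138     ]
t 22.27 tcp [ 0.369  -0.0499  0.2553] toolx 179.2 F [1.7 8.6 0.7] gap 0.0448 q [ 1.46 -0.03 -1.37  2.11 -0.01  1.08  1.66]
  d [-0.1738 -0.2933 -0.0075] rot [   4.1   -1.6 -178.7] dist 0.341
  d [-0.1766 -0.2922  0.0525] rot [   4.1   -1.6 -178.7] dist 0.345
  d [-0.1802 -0.2908  0.1304] rot [   4.1   -1.6 -178.7] dist 0.366
```

Call:
carry_out(
  deltas=[
    [-0.01,-0.016,0,0,0,10,0.05],
    [-0.02,-0.033,0,0,0,20,0.5],
    [-0.029,-0.05,0,0,0,30,1],
    [-0.039,-0.065,0,0,0,40,1],
    [-0.048,-0.08,0,0,0,50,1],
    [-0.058,-0.098,0,0,0,60,1],
    [-0.068,-0.114,0,0,0,70,1],
    [-0.077,-0.13,0,0,0,80,1],
    [-0.087,-0.146,0,0,0,90,1],
    [-0.097,-0.163,0,0,0,100,1],
    [-0.106,-0.18,0,0,0,110,1],
    [-0.116,-0.196,0,0,0,120,1],
    [-0.126,-0.212,0,0,0,130,1],
    [-0.135,-0.228,0,0,0,140,1],
    [-0.145,-0.244,0,0,0,150,1],
    [-0.155,-0.26,0,0,0,160,1],
    [-0.165,-0.277,0,0,0,170,1],
    [-0.174,-0.292,0,0,0,181,1],
    [-0.174,-0.292,0,0,0,181,1],
    [-0.174,-0.292,0,0,0,181,1],
  ],
)

```text
clock: 24.78
tool_pos: [0.539, -0.3441, 0.2442]
orientation: [3.139, -0.047, -0.08]
contact_force: [0.5, 0.2, 0.5]
finger_gap: 0.0852
```

```bash
python3 - <<'E'
from plan import *
H=lambda a,z,r=.13: fx(-.059+r*np.sin(a),-.156+r*np.cos(a),z)
plan([(H(2.517,.2),-2),(H(2.517,.122),-2)])
c=manip.camera("top"); g=cv2.cvtColor(c["pixels"],cv2.COLOR_BGR2GRAY); I=c["pixels"][145:255,190:400]; cv2.imwrite("pics/t6.png",cv2.resize(I,None,fx=3.8,fy=3.8,interpolation=cv2.INTER_CUBIC))
print(proj(c,H(2.517,.138)))
E
```

```text
t 24.77 tcp [ 0.539  -0.3441  0.2442] toolx -1.7 F [0.5 0.2 0.5] gap 0.0852 q [ 0.86  0.51 -0.49  1.52  0.27  1.22 -1.29]
  d [0.0025 0.001  0.0441] rot [0.1 2.9 0.3] dist 0.044
  d [0.0065 0.0008 0.122 ] rot [0.1 2.9 0.3] dist 0.122
[346.9272963  198.90630473]
```

View pics/t6.png

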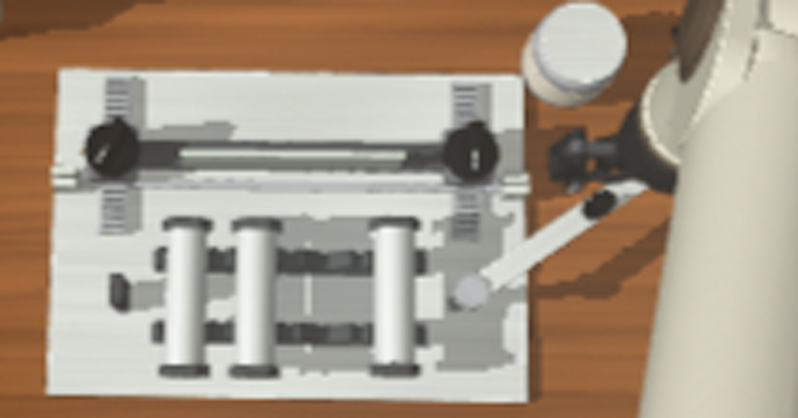

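All three tubes are level and centred in their grooves, with ends at crop rows ≈ 222–372 and columns 187, 256 and 393. The open gripper is above the handle at (600,205). Descend and grip the handle.

Call:
carry_out(
  deltas=[
    [0.002,0.001,0.03,0,2.9,0,1],
    [0.005,0.001,0.08,0,2.9,0,1],
    [0.0065,0.001,0.11,0,2.9,0,1],
    [0.0065,0.001,0.121,0,2.9,0,1],
    [0.0065,0.001,0.121,0,2.9,0,1],
    [0.0065,0.001,0.121,0,2.9,0,-1],
    [0.0065,0.001,0.121,0,2.9,0,-1],
    [0.0065,0.001,0.121,0,2.9,0,-1],
    [0.0065,0.001,0.121,0,2.9,0,-1],
    [0.0065,0.001,0.121,0,2.9,0,-1],
    [0.0065,0.001,0.121,0,2.9,0,-1],
    [0.0065,0.001,0.121,0,2.9,0,-1],
  ],
)

```text
clock: 26.32
tool_pos: [0.5401, -0.3474, 0.1255]
orientation: [3.136, -0.054, 0.005]
contact_force: [-1.3, -2.3, 5.5]
finger_gap: 0.0184
```

```bash
python3 - <<'E'
from plan import *
o=manip.get_obs(); p=np.array(o["tool_pos"])[:2]-fx(-.059,-.156,0)[:2]; print(np.linalg.norm(p),np.arctan2(p@ex,p@ey))
H=lambda a,z,r=.13: fx(-.059+r*np.sin(a),-.156+r*np.cos(a),z)
plan([(H(a,.122),-1.5) for a in np.r_[2.4:-.01:-.15]])
E
```

```text
0.1322758873934459 2.5211529773188595
t 26.32 tcp [ 0.5401 -0.3474  0.1255] toolx -2.0 F [-1.3 -2.3  5.5] gap 0.0184 q [ 0.86  0.61 -0.46  1.66  0.32  0.94 -1.32]
  d [ 0.0108 -0.0119  0.0035] rot [ 0.3 -0.2 -0.5] dist 0.016
  d [ 0.024  -0.0262  0.0034] rot [ 0.3 -0.2 -0.5] dist 0.036
  d [ 0.0349 -0.0423  0.0034] rot [ 0.3 -0.2 -0.5] dist 0.055
  d [ 0.0433 -0.0599  0.0033] rot [ 0.3 -0.2 -0.5] dist 0.074
  d [ 0.0489 -0.0786  0.0033] rot [ 0.3 -0.2 -0.5] dist 0.093
  d [ 0.0517 -0.0979  0.0032] rot [ 0.3 -0.2 -0.5] dist 0.111
  d [ 0.0516 -0.1173  0.0031] rot [ 0.3 -0.2 -0.5] dist 0.128
  d [ 0.0486 -0.1366  0.003 ] rot [ 0.3 -0.2 -0.5] dist 0.145
  d [ 0.0428 -0.1552  0.0029] rot [ 0.3 -0.2 -0.5] dist 0.161
  d [ 0.0342 -0.1727  0.0028] rot [ 0.3 -0.2 -0.5] dist 0.176
  d [ 0.0231 -0.1887  0.0026] rot [ 0.3 -0.2 -0.5] dist 0.19
  d [ 0.0097 -0.2029  0.0025] rot [ 0.3 -0.2 -0.5] dist 0.203
  d [-0.0056 -0.2149  0.0024] rot [ 0.3 -0.2 -0.5] dist 0.215
  d [-0.0225 -0.2245  0.0023] rot [ 0.3 -0.2 -0.5] dist 0.226
  d [-0.0407 -0.2314  0.0022] rot [ 0.3 -0.2 -0.5] dist 0.235
  d [-0.0598 -0.2356  0.0022] rot [ 0.3 -0.2 -0.5] dist 0.243
  d [-0.0792 -0.2369  0.0021] rot [ 0.3 -0.2 -0.5] dist 0.25
```

Call:
carry_out(
  deltas=[
    [0.011,-0.011,0,0,0,0,-1],
    [0.024,-0.026,0,0,0,0,-1],
    [0.035,-0.042,0,0,0,0,-1],
    [0.043,-0.06,0,0,0,0,-1],
    [0.049,-0.079,0,0,0,0,-1],
    [0.052,-0.098,0,0,0,0,-1],
    [0.052,-0.117,0,0,0,0,-1],
    [0.049,-0.137,0,0,0,0,-1],
    [0.043,-0.155,0,0,0,0,-1],
    [0.034,-0.173,0,0,0,0,-1],
    [0.034,-0.173,0,0,0,0,-1],
  ],
)

```text
clock: 27.7
tool_pos: [0.5818, -0.1714, 0.1259]
orientation: [3.14, -0.049, 0.01]
contact_force: [1.9, 4.5, 8.6]
finger_gap: 0.0181
```

```bash
python3 - <<'E'
from plan import *
o=manip.get_obs(); p=np.array(o["tool_pos"])[:2]-fx(-.059,-.156,0)[:2]; print(np.linalg.norm(p),np.arctan2(p@ex,p@ey))
H=lambda a,z,r=.131: fx(-.059+r*np.sin(a),-.156+r*np.cos(a),z)
plan([(H(a,.124),-2) for a in np.r_[.9:-.01:-.15]])
c=manip.camera("top");cv2.imwrite("pics/t7.png",cv2.resize(c["pixels"][145:255,190:400],None,fx=3.8,fy=3.8))
E
```

```text
0.13361457026316945 1.0249082602917912
t 27.7 tcp [ 0.5818 -0.1714  0.1259] toolx -1.8 F [1.9 4.5 8.6] gap 0.0181 q [ 0.61  0.55 -0.49  1.76  0.32  0.9  -1.62]
  d [-0.0117 -0.012   0.0019] rot [ 0.1 -0.4  0.2] dist 0.017
  d [-0.0251 -0.0263  0.0017] rot [ 0.1 -0.4  0.2] dist 0.036
  d [-0.0405 -0.0385  0.0016] rot [ 0.1 -0.4  0.2] dist 0.056
  d [-0.0576 -0.0482  0.0015] rot [ 0.1 -0.4  0.2] dist 0.075
  d [-0.0759 -0.0553  0.0014] rot [ 0.1 -0.4  0.2] dist 0.094
  d [-0.095  -0.0595  0.0012] rot [ 0.1 -0.4  0.2] dist 0.112
  d [-0.1146 -0.0609  0.0011] rot [ 0.1 -0.4  0.2] dist 0.13
```

Call:
carry_out(
  deltas=[
    [-0.012,-0.012,0,0,0,0,-1],
    [-0.025,-0.026,0,0,0,0,-1],
    [-0.04,-0.038,0,0,0,0,-1],
    [-0.058,-0.048,0,0,0,0,-1],
    [-0.076,-0.055,0,0,0,0,-1],
    [-0.095,-0.0595,0,0,0,0,-1],
    [-0.11,-0.061,0,0,0,0,-1],
    [-0.115,-0.061,0,0,0,0,-1],
    [-0.119,-0.061,0,0,0,0,-1],
    [-0.119,-0.061,0,0,0,0,-1],
  ],
)

```text
clock: 29.0
tool_pos: [0.4661, -0.1087, 0.1258]
orientation: [3.137, -0.05, 0.014]
contact_force: [1.3, 3.3, 12.7]
finger_gap: 0.0184
```

```bash
python3 - <<'E'
from plan import *
o=manip.get_obs(); p=np.array(o["tool_pos"])[:2]-fx(-.059,-.156,0)[:2]; print(np.linalg.norm(p),np.arctan2(p@ex,p@ey))
plan([])
E
```

```text
0.12921466131104833 -0.023528495369150103
t 29.0 tcp [ 0.4661 -0.1087  0.1258] toolx -1.8 F [ 1.3  3.3 12.7] gap 0.0184 q [ 0.64  0.36 -0.54  2.07  0.26  0.78 -1.67]
```

Call:
carry_out(
  deltas=[
    [-0.003,0,0,0,0,0,-1],
    [-0.006,0,0,0,0,0,-1],
    [-0.006,0,0,0,0,0,-1],
  ],
)

```text
clock: 29.38
tool_pos: [0.4644, -0.1086, 0.1259]
orientation: [3.138, -0.048, 0.027]
contact_force: [15.6, 2.4, -3.0]
finger_gap: 0.0183
```

```bash
python3 - <<'E'
from plan import *
o=manip.get_obs(); p=np.array(o["tool_pos"])[:2]-fx(-.059,-.156,0)[:2]; print(np.linalg.norm(p),np.arctan2(p@ex,p@ey))
plan([])
E
```

```text
0.12928582425100482 -0.03668175281786129
t 29.38 tcp [ 0.4644 -0.1086  0.1259] toolx -1.8 F [15.6  2.4 -3. ] gap 0.0183 q [ 0.64  0.35 -0.55  2.08  0.26  0.76 -1.67]
```

The stop is felt: 15.6 N against the closing push. Release and lift.

Call:
carry_out(
  deltas=[
    [0.006,0,0,0,0,0,-1],
    [0.006,0,0,0,0,0,0.2],
    [0.006,0,0,0,0,0,0.2],
    [0.006,0,0,0,0,0,0.2],
    [0.006,0,0,0,0,0,0.2],
    [0.006,0,-0.05,0,0,0,0.2],
    [0.006,0,-0.1,0,0,0,0.2],
    [-0.04,0.05,-0.13,0,0,0,0.2],
    [-0.04,0.1,-0.13,0,0,0,0.2],
    [-0.04,0.15,-0.13,0,0,0,0.2],
    [-0.04,0.2,-0.13,0,0,0,0.2],
    [-0.04,0.25,-0.13,0,0,0,0.2],
    [-0.04,0.25,-0.13,0,0,0,0.2],
  ],
)

```text
clock: 31.0
tool_pos: [0.406, -0.3624, 0.2538]
orientation: [3.136, -0.065, 0.002]
contact_force: [-0.3, -0.7, -0.7]
finger_gap: 0.0512
```

```bash
python3 - <<'E'
from plan import *
plan([])
c=manip.camera("top");cv2.imwrite("pics/t8.png",cv2.resize(c["pixels"][150:255,195:340],None,fx=5.5,fy=5.5,interpolation=cv2.INTER_CUBIC))
np.save("t8.npy",c["pixels"])
E
```

```text
t 31.0 tcp [ 0.406  -0.3624  0.2538] toolx -2.4 F [-0.3 -0.7 -0.7] gap 0.0512 q [ 1.03  0.28 -0.42  1.8   0.13  1.09 -1.05]
```

View pics/t8.png

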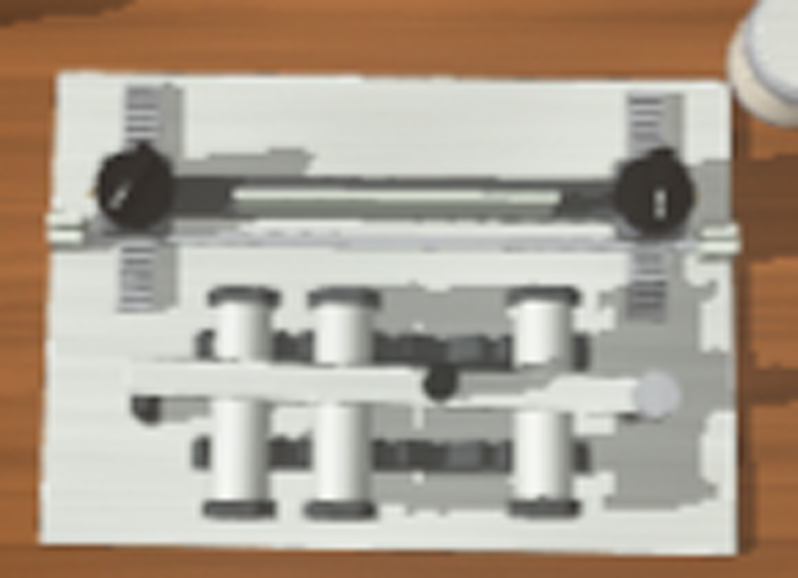

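The strap lies over the grooves, from crop (657,395) to (130,378). It is about 0.02 rad off its stop because I backed off before opening. I'll nudge it home with shut fingers from the far side of the handle.

```bash
python3 - <<'E'
from plan import *
plan([((.515,-.1087,.255),-1.4),((.515,-.1087,.128),-1.4),((.488,-.1087,.128),-1.4)])
E
```

```text
t 31.05 tcp [ 0.4069 -0.3594  0.2538] toolx -2.2 F [ 0.2  0.8 -0.6] gap 0.051 q [ 1.02  0.28 -0.42  1.8   0.13  1.09 -1.05]
  d [ 0.0984 -0.2546 -0.0018] rot [ 0.2 -0.1 -0.8] dist 0.273
  d [ 0.0983 -0.255   0.1252] rot [ 0.2 -0.1 -0.8] dist 0.301
  d [ 0.0713 -0.254   0.1251] rot [ 0.2 -0.1 -0.8] dist 0.292
```

Call:
carry_out(
  deltas=[
    [0.02,-0.051,0,0,0,-0.2,-1],
    [0.04,-0.102,0,0,0,-0.4,-1],
    [0.06,-0.153,0,0,0,-0.6,-1],
    [0.08,-0.204,0,0,0,-0.8,-1],
    [0.098,-0.255,0,0,0,-0.8,-1],
    [0.098,-0.255,0,0,0,-0.8,-1],
    [0.098,-0.255,0.05,0,0,-0.8,-1],
    [0.098,-0.255,0.1,0,0,-0.8,-1],
    [0.098,-0.255,0.125,0,0,-0.8,-1],
    [0.098,-0.255,0.125,0,0,-0.8,-1],
    [0.085,-0.254,0.125,0,0,-0.8,-1],
    [0.074,-0.254,0.125,0,0,-0.8,-1],
    [0.071,-0.254,0.125,0,0,-0.8,-1],
    [0.069,-0.254,0.125,0,0,-0.8,-1],
    [0.067,-0.254,0.125,0,0,-0.8,-1],
    [0.067,-0.254,0.125,0,0,-0.8,-1],
  ],
)

```text
clock: 33.05
tool_pos: [0.4949, -0.1065, 0.1326]
orientation: [3.137, -0.03, 0.041]
contact_force: [25.0, 0.4, -17.2]
finger_gap: -0.0002
```

Call:
carry_out(
  deltas=[
    [0.02,0,0,0,0,0,-1],
    [0.035,0,0,0,0,0,-1],
    [0.035,0,-0.06,0,0,0,-1],
    [0.035,0,-0.12,0,0,0,-1],
    [-0.03,0.06,-0.12,0,0,0,-1],
    [-0.06,0.12,-0.12,0,0,0,-1],
    [-0.06,0.18,-0.12,0,0,0,0.2],
    [-0.06,0.24,-0.12,0,0,0,0.2],
    [-0.06,0.26,-0.12,0,0,0,0.2],
    [-0.06,0.26,-0.12,0,0,0,0.2],
  ],
)

```text
clock: 34.3
tool_pos: [0.4163, -0.369, 0.2497]
orientation: [3.136, -0.042, 0.003]
contact_force: [-0.8, -0.1, 0.1]
finger_gap: 0.0513
```

```bash
python3 - <<'E'
from plan import *
plan([])
c=manip.camera("top");P=c["pixels"];I=cv2.resize(P[150:255,195:340],None,fx=5.5,fy=5.5,interpolation=cv2.INTER_CUBIC);cv2.imwrite("pics/t9.png",I)
# strap edge direction over plain plate/tubes: near edge of strap from gradient; compare with before
def strapdir(P):
    g=cv2.cvtColor(P,cv2.COLOR_BGR2GRAY).astype(float); hits=[]
    for u in list(range(219,221))+list(range(246,250))+list(range(262,272))+list(range(280,287)):
        col=g[205:232,u]; hits.append((u,col.round().astype(int).tolist()))
    return hits
def piv_tip(P):
    hs=cv2.cvtColor(P,cv2.COLOR_BGR2HSV)
    g=cv2.cvtColor(P,cv2.COLOR_BGR2GRAY)
    m=(g[195:235,268:284]<70); ys,xs=np.nonzero(m); return xs.mean()+268,ys.mean()+195
p0=piv_tip(np.load("t8.npy"));p1=piv_tip(P)
for p in(p0,p1):
    for z in(.138,):
        q=ray(c,*p,z)[:2]-O; print("handle px",np.round(p,2),"fix",(q@ex).round(4),(q@ey).round(4))
E
```

```text
t 34.3 tcp [ 0.4163 -0.369   0.2497] toolx -1.6 F [-0.8 -0.1  0.1] gap 0.0513 q [ 1.02  0.31 -0.42  1.77  0.14  1.09 -1.05]
handle px [274.93 218.41] fix -0.0507 -0.027
handle px [274.64 219.11] fix -0.053 -0.0261
```

View pics/t9.png

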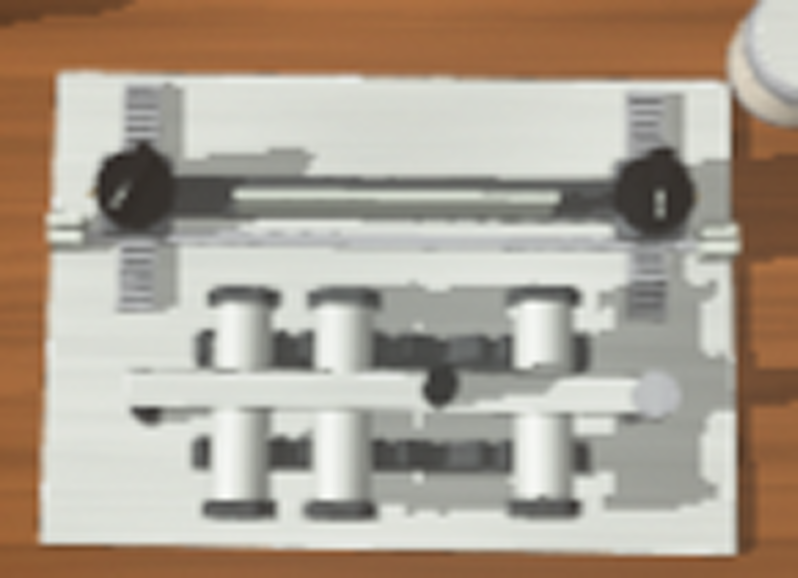

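The strap moved another 2.3 mm and now lies parallel to the plate edges ((657,395) to (130,389)), so it is at its stop. Now the knobs, pointers and marks, close up from both cameras.

```bash
cat > ends.py <<'E'
from plan import *
def tiles(f):
    T=[]
    for n in("top","scene"):
        c=manip.camera(n); np.save(f"{n}.npy",c["pixels"])
        for y in(.18,-.18):
            u,v=proj(c,fx(.075,y,.06)).round().astype(int); print(n,y,"tile origin",u-20,v-15)
            T.append(cv2.resize(c["pixels"][v-15:v+15,u-20:u+20],None,fx=10,fy=10,interpolation=cv2.INTER_CUBIC))
    cv2.imwrite(f,np.vstack([np.hstack(T[:2]),np.hstack(T[2:])]))
E
python3 -c "
from ends import *
tiles('pics/e0.png')"
```

```text
top 0.18 tile origin 194 169
top -0.18 tile origin 298 171
scene 0.18 tile origin 276 171
scene -0.18 tile origin 193 223
```

View pics/e0.png

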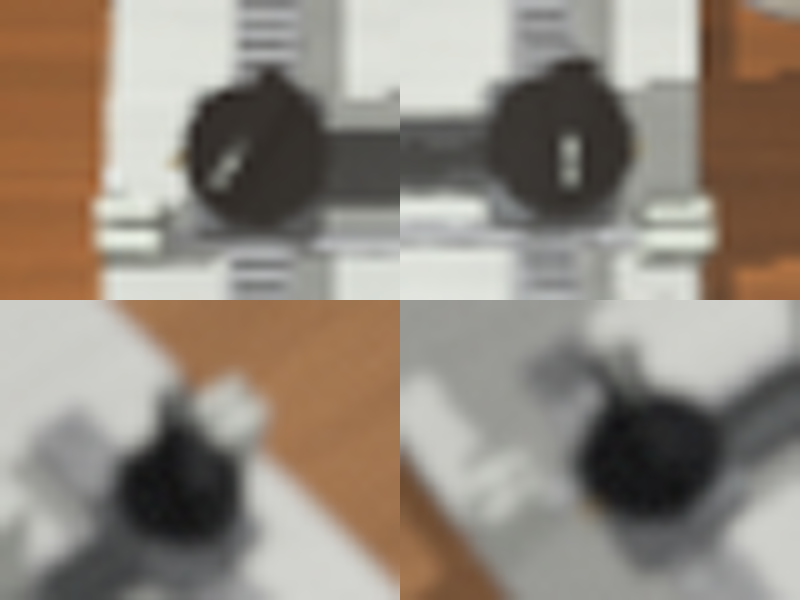

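```bash
cat > meas.py <<'E'
from plan import *
c=manip.camera("top"); P=c["pixels"]; hs=cv2.cvtColor(P,cv2.COLOR_BGR2HSV).astype(int); g=cv2.cvtColor(P,cv2.COLOR_BGR2GRAY).astype(float)
fxy=lambda u,v,z:(lambda q:np.round([q@ex,q@ey],4))(ray(c,u,v,z)[:2]-O)
for s in(1,-1):
    # mark: dark row between two white bands on the index block, columns over the block
    ub,vb=proj(c,fx(.054,s*.218,.045)); cols=range(int(ub)-2,int(ub)+3); r0=int(vb)-6
    m=[]
    for u in cols:
        col=g[r0:r0+13,u]; k=np.argmin(np.where((np.arange(13)>2)&(np.arange(13)<10),col,999)); a,b,d=col[k-1],col[k],col[k+1]; m.append((u,r0+k+.5*(a-d)/(a-2*b+d)))
    m=np.array(m); print("side",s,"mark rows",m[:,1].round(2),"fix",fxy(m[:,0].mean(),np.median(m[:,1]),.045))
    # pointer: brass pixels
    up,vp=proj(c,fx(.075,s*.195,.045)).round().astype(int); w=hs[vp-9:vp+10,up-5:up+6]
    W=np.where((w[...,0]>10)&(w[...,0]<32)&(w[...,2]>90),np.clip(w[...,1]-35,0,None),0).astype(float)
    # drop wood: keep only pixels on the plate
    ys,xs=np.nonzero(W); 
    print("  brass",[(xs[i]+up-5,ys[i]+vp-9,int(W[ys[i],xs[i]])) for i in range(len(xs))][:14])
    if len(xs): ww=W[ys,xs]; print("  ptr fix",fxy((xs*ww).sum()/ww.sum()+up-5,(ys*ww).sum()/ww.sum()+vp-9,.045))
    # disc
    uc,vc=proj(c,fx(.075,s*.165,.06)).round().astype(int); d=np.zeros(g.shape,bool); d[vc-12:vc+13,uc-11:uc+12]=(g<60)[vc-12:vc+13,uc-11:uc+12]; ys,xs=np.nonzero(d); print("  disc",xs.mean().round(2),ys.mean().round(2),"fix z.06",fxy(xs.mean(),ys.mean(),.062),"n",len(xs))
    t=np.zeros_like(d); yy,xx=np.mgrid[:384,:512]; t=(g>85)&((xx-xs.mean())**2+(yy-ys.mean())**2<5.5**2); ys,xs=np.nonzero(t)
    if len(xs)>2:
        Q=np.array([fxy(a,b,.089) for a,b in zip(xs,ys)]); wt=g[ys,xs]-70; mu=(Q*wt[:,None]).sum(0)/wt.sum(); C=np.cov((Q-mu).T,aweights=wt); v=np.linalg.eigh(C)[1][:,1]; print("  tick mid",mu.round(4),"angle cw from x (rad, mod pi)",((-np.arctan2(v[1],v[0])+np.pi/2)%np.pi-np.pi/2).round(2),"n",len(xs))
E
python3 meas.py
```

```text
side 1 mark rows [189.33 189.75 185.95 190.95 190.92] fix [0.0575 0.2211]
  brass [(np.int64(212), np.int64(184), 32), (np.int64(211), np.int64(185), 9), (np.int64(212), np.int64(185), 6)]
  ptr fix [0.0775 0.1909]
  disc 219.64 183.69 fix z.06 [0.0767 0.1619] n 138
  tick mid [0.0654 0.171 ] angle cw from x (rad, mod pi) 0.48 n 7
side -1 mark rows [189.64 188.6  188.42 188.56   -inf] fix [ 0.0688 -0.2176]
  brass [(np.int64(321), np.int64(185), 11), (np.int64(321), np.int64(186), 3)]
  ptr fix [ 0.0804 -0.1932]
  disc 313.49 184.4 fix z.06 [ 0.0794 -0.1643] n 133
  tick mid [ 0.0661 -0.1638] angle cw from x (rad, mod pi) 0.01 n 10meas.py:9: RuntimeWarning: divide by zero encountered in scalar divide
  col=g[r0:r0+13,u]; k=np.argmin(np.where((np.arange(13)>2)&(np.arange(13)<10),col,999)); a,b,d=col[k-1],col[k],col[k+1]; m.append((u,r0+k+.5*(a-d)/(a-2*b+d)))
```

```bash
cat > mark.py <<'E'
from plan import *
def marks(c):
    g=cv2.cvtColor(c["pixels"],cv2.COLOR_BGR2GRAY).astype(float); out=[]
    for cols,r in((range(204,209),191),(range(323,329),193)):
        m=[]
        for u in cols:
            k=r-2+np.argmin(g[r-2:r+3,u]); a,b,d=g[k-1:k+2,u]; m.append((u,k+.5*(a-d)/(a-2*b+d)))
        m=np.array(m); q=np.array([ray(c,u,v,.045)[:2]-O for u,v in m]); print(m[:,1].round(2),"x",(q@ex).round(4),"y",(q@ey).round(4)); out.append(np.median(q@ex))
    return out
if __name__=="__main__": print(marks(manip.camera("top")))
E
python3 mark.py
python3 - <<'E'
from plan import *
for x,y in((.0801,-.165),(.0773,.165)): print(fx(x,y,.082))
plan([(fx(.0801,-.165,.2),-1.4),(fx(.0801,-.165,.066),-1.4)])
E
```

```text
[190.95 190.92 190.93 190.93 190.92] x [0.0533 0.0534 0.0535 0.0535 0.0536] y [0.2174 0.2139 0.2104 0.2069 0.2034]
[192.95 192.92 192.91 192.91 192.92 192.83] x [0.0529 0.053  0.0531 0.0532 0.0532 0.0536] y [-0.1998 -0.2033 -0.2068 -0.2103 -0.2138 -0.2173]
[np.float64(0.05347446459150051), np.float64(0.0531426938264932)]
[ 0.60475002 -0.25035694  0.082     ]
[0.61010288 0.07961153 0.082     ]
t 34.55 tcp [ 0.4189 -0.3633  0.2498] toolx -1.0 F [ 1.1  0.  -0.3] gap 0.0513 q [ 1.02  0.31 -0.43  1.78  0.14  1.08 -1.05]
  d [ 0.1837 -0.1164  0.0498] rot [ 0.2 -0.1  0.4] dist 0.223
  d [ 0.1834 -0.1169  0.1838] rot [ 0.2 -0.1  0.4] dist 0.285
```

Marks are at fixture x ≈ 0.0533. The left pointer is at 0.0773 (knob angle 0.48) and the right at 0.0801 (0.01). That leaves about 4.0 rad left and 4.48 rad right. The plan is alternating stints of about 1.4 rad: R, L, R, L, R, L.

Call:
carry_out(
  deltas=[
    [0.01,-0.007,0,0,0,-10,0.2],
    [0.021,-0.013,0,0,0,-20,0.2],
    [0.031,-0.02,0,0,0,-30,0.2],
    [0.041,-0.026,0,0,0,-40,0.2],
    [0.051,-0.033,0,0,0,-50,0.2],
    [0.062,-0.039,0,0,0,-60,0.2],
    [0.072,-0.046,0,0,0,-70,0.2],
    [0.082,-0.052,0,0,0,-80,0.2],
    [0.092,-0.059,0,0,0,-90,0.2],
    [0.103,-0.065,0,0,0,-100,0.2],
    [0.113,-0.072,0,0,0,-110,0.2],
    [0.123,-0.078,0,0,0,-120,0.2],
    [0.133,-0.085,0,0,0,-130,0.2],
    [0.144,-0.091,0,0,0,-140,0.2],
    [0.154,-0.098,0.01,0,0,-150,0.2],
    [0.164,-0.104,0.02,0,0,-160,0.2],
    [0.174,-0.111,0.03,0,0,-170,0.2],
    [0.184,-0.117,0.05,0,0,-179,0.2],
    [0.184,-0.117,0.05,0,0,-179,0.2],
  ],
)

```text
clock: 36.92
tool_pos: [0.6044, -0.2497, 0.1982]
orientation: [-0.056, -3.141, 0.003]
contact_force: [0.4, 0.7, 0.7]
finger_gap: 0.0515
```

```bash
python3 - <<'E'
from plan import *
plan([(fx(.0801,-.165,.15),178),(fx(.0801,-.165,.066),178)])
E
```

```text
t 36.92 tcp [ 0.6044 -0.2497  0.1982] toolx 178.0 F [0.4 0.7 0.7] gap 0.0515 q [ 1.01  0.72 -1.01  1.56  0.64  1.22  1.42]
  d [-0.0004 -0.0005  0.0482] rot [-0.1 -0.  -0. ] dist 0.048
  d [-0.0004 -0.0003  0.1322] rot [-0.1 -0.  -0. ] dist 0.132
```

Call:
carry_out(
  deltas=[
    [0,0,0.04,0,0,0,0.2],
    [0,0,0.08,0,0,0,0.2],
    [0,0,0.115,0,0,0,0.2],
    [0,0,0.132,0,0,0,0.2],
    [0,0,0.132,0,0,0,0.2],
    [0,0,0.132,0,0,0,-1],
    [0,0,0.132,0,0,0,-1],
    [0,0,0.132,0,0,0,-1],
    [0,0,0.132,0,0,0,-1],
    [0,0,0.132,0,0,0,-1],
  ],
)

```text
clock: 38.17
tool_pos: [0.6062, -0.2517, 0.0684]
orientation: [0.058, 3.137, -0.005]
contact_force: [0.8, 4.9, 4.6]
finger_gap: 0.0128
```

```bash
cat > turn.py <<'E'
from plan import *
def turn(a0,total,x0,y,n,z=None):
    """rows for turning knob cw by total rad in n rows, from current grasp"""
    o=manip.get_obs();p=np.array(o["tool_pos"]);R=Ro.from_rotvec(o["orientation"])
    q=p[:2]-O; print("now fix",(q@ex).round(4),(q@ey).round(4)); plan([])
    for i in range(1,n+1):
        a=total*i/n; d=R.inv().apply(np.r_[-ex*.006*a,0]); print([float(v) for v in d.round(4)],"rotz",round(np.degrees(a),1))
E
python3 -c "
from turn import *
turn(0,1.5,0,0,10)"
```

```text
now fix 0.0815 -0.1663
t 38.17 tcp [ 0.6062 -0.2517  0.0684] toolx 177.9 F [0.8 4.9 4.6] gap 0.0128 q [ 0.95  0.86 -0.9   1.64  0.77  1.03  1.33]
[0.0009, -0.0, -0.0] rotz 8.6
[0.0018, -0.0, -0.0] rotz 17.2
[0.0027, -0.0, -0.0] rotz 25.8
[0.0036, -0.0, -0.0] rotz 34.4
[0.0045, -0.0001, -0.0] rotz 43.0
[0.0054, -0.0001, -0.0] rotz 51.6
[0.0063, -0.0001, -0.0] rotz 60.2
[0.0072, -0.0001, -0.0] rotz 68.8
[0.0081, -0.0001, -0.0] rotz 77.3
[0.009, -0.0001, -0.0] rotz 85.9
```

Call:
carry_out(
  deltas=[
    [0.0007,-0.001,0,0,0,7,-1],
    [0.0015,-0.001,0,0,0,14,-1],
    [0.0023,-0.001,0,0,0,22,-1],
    [0.003,-0.001,0,0,0,29,-1],
    [0.0038,-0.001,0,0,0,36,-1],
    [0.0045,-0.001,0,0,0,43,-1],
    [0.0053,-0.001,0,0,0,51,-1],
    [0.006,-0.001,0,0,0,58,-1],
    [0.0068,-0.001,0,0,0,65,-1],
    [0.0075,-0.001,0,0,0,72,-1],
    [0.0083,-0.001,0,0,0,79,-1],
    [0.009,-0.001,0,0,0,86,-1],
    [0.009,-0.001,0,0,0,86,-1],
  ],
)

```text
clock: 39.8
tool_pos: [0.5968, -0.2525, 0.0683]
orientation: [2.183, 2.252, -0.001]
contact_force: [0.9, 3.5, 6.0]
finger_gap: 0.0127
```

Call:
carry_out(
  deltas=[
    [0,0,0,0,0,0,0.2],
    [0,0,0,0,0,0,0.2],
    [0,0,0,0,0,0,0.2],
    [0,0,0,0,0,0,0.2],
    [0,0,-0.04,0,0,0,0.2],
    [0,0,-0.09,0,0,0,0.2],
    [0,0,-0.12,0,0,0,0.2],
    [0,0,-0.12,0,0,0,0.2],
  ],
)

```text
clock: 40.8
tool_pos: [0.5977, -0.2534, 0.1907]
orientation: [2.179, 2.25, 0.001]
contact_force: [-0.0, -0.6, -1.0]
finger_gap: 0.051
```

```bash
python3 - <<'E'
from plan import *
plan([(fx(.0773,.165,.19),151),(fx(.0773,.165,.066),151)])
E
```

```text
t 40.8 tcp [ 0.5977 -0.2534  0.1907] toolx 91.8 F [-0.  -0.6 -1. ] gap 0.051 q [ 0.82  0.59 -0.66  1.59  0.4   1.09  0.09]
  d [ 0.3324  0.023  -0.0014] rot [  0.2   0.6 -59.2] dist 0.333
  d [0.3332 0.0221 0.1226] rot [  0.2   0.6 -59.2] dist 0.356
```

Call:
carry_out(
  deltas=[
    [0.047,0.003,0,0,0,-8.5,0.2],
    [0.095,0.007,0,0,0,-17,0.2],
    [0.142,0.01,0,0,0,-25,0.2],
    [0.19,0.013,0,0,0,-34,0.2],
    [0.237,0.016,0,0,0,-42,0.2],
    [0.285,0.02,0,0,0,-51,0.2],
    [0.333,0.022,0,0,0.5,-59.2,0.2],
    [0.333,0.022,0,0,0.5,-59.2,0.2],
    [0.333,0.022,0.04,0,0.5,-59.2,0.2],
    [0.333,0.022,0.07,0,0.5,-59.2,0.2],
    [0.333,0.022,0.07,0,0.5,-59.2,0.2],
  ],
)

```text
clock: 42.18
tool_pos: [0.6048, 0.0784, 0.1128]
orientation: [-0.786, -3.033, 0.001]
contact_force: [0.0, -0.3, 0.6]
finger_gap: 0.0511
```

```bash
python3 meas.py 2>/dev/null | grep -v mark; python3 - <<'E'
from plan import *
plan([(fx(.0773,.165,.066),151)])
E
```

```text
brass []
  disc nan nan fix z.06 [nan nan] n 0
  brass [(np.int64(327), np.int64(179), 2), (np.int64(327), np.int64(184), 1), (np.int64(327), np.int64(185), 2), (np.int64(321), np.int64(188), 26)]
  ptr fix [ 0.0737 -0.1965]
  disc 313.83 187.17 fix z.06 [ 0.0696 -0.1653] n 138
  tick mid [ 0.0715 -0.1519] angle cw from x (rad, mod pi) 1.55 n 5
t 42.23 tcp [0.6063 0.0793 0.1148] toolx 151.0 F [0.2 0.5 0.5] gap 0.0516 q [ 0.45  0.71 -0.87  1.73  0.62  1.01  0.41]
  d [-0.0035  0.0021  0.0488] rot [-0.  -0.3 -0. ] dist 0.049
```

Right turned to about 1.52 rad, as planned. Now left, about 1.35 rad.

Call:
carry_out(
  deltas=[
    [-0.0035,0.002,0.02,0,0,0,0.2],
    [-0.0035,0.002,0.04,0,0,0,0.2],
    [-0.0035,0.002,0.048,0,0,0,0.2],
    [-0.0035,0.002,0.048,0,0,0,0.2],
    [-0.0035,0.002,0.048,0,0,0,-1],
    [-0.0035,0.002,0.048,0,0,0,-1],
    [-0.0035,0.002,0.048,0,0,0,-1],
    [-0.0035,0.002,0.048,0,0,0,-1],
    [-0.0035,0.002,0.048,0,0,0,-1],
  ],
)

```text
clock: 43.35
tool_pos: [0.6108, 0.079, 0.0692]
orientation: [-0.786, -3.038, 0.001]
contact_force: [-4.8, -3.0, 7.1]
finger_gap: 0.0128
```

```bash
python3 -c "
from turn import *
turn(0,1.36,0,0,3)"
```

```text
now fix 0.078 0.1644
t 43.35 tcp [0.6108 0.079  0.0692] toolx 151.0 F [-4.8 -3.   7.1] gap 0.0128 q [ 0.41  0.77 -0.83  1.74  0.68  0.95  0.37]
[0.0024, -0.0013, 0.0] rotz 26.0
[0.0048, -0.0025, 0.0] rotz 51.9
[0.0072, -0.0038, 0.0] rotz 77.9
```

Call:
carry_out(
  deltas=[
    [0.0006,-0.0003,0,0,0,7,-1],
    [0.0013,-0.0007,0,0,0,14,-1],
    [0.002,-0.001,0,0,0,21,-1],
    [0.0026,-0.0014,0,0,0,28,-1],
    [0.0033,-0.0017,0,0,0,35,-1],
    [0.004,-0.002,0,0,0,43,-1],
    [0.0046,-0.0024,0,0,0,50,-1],
    [0.0053,-0.0028,0,0,0,57,-1],
    [0.006,-0.0031,0,0,0,64,-1],
    [0.0066,-0.0035,0,0,0,71,-1],
    [0.0072,-0.0038,0,0,0,78,-1],
    [0.0072,-0.0038,0,0,0,78,-1],
  ],
)

```text
clock: 44.85
tool_pos: [0.6025, 0.0791, 0.0691]
orientation: [-2.525, -1.865, 0.004]
contact_force: [-3.2, -4.7, 6.3]
finger_gap: 0.0124
```

Call:
carry_out(
  deltas=[
    [0,0,0,0,0,0,0.2],
    [0,0,0,0,0,0,0.2],
    [0,0,0,0,0,0,0.2],
    [0,0,0,0,0,0,0.2],
    [0,0,-0.04,0,0,0,0.2],
    [0,0,-0.09,0,0,0,0.2],
    [0,0,-0.12,0,0,0,0.2],
    [0,0,-0.12,0,0,0,0.2],
  ],
)

```text
clock: 45.85
tool_pos: [0.6054, 0.0811, 0.1913]
orientation: [-2.524, -1.869, -0.008]
contact_force: [0.8, -0.7, 0.0]
finger_gap: 0.0513
```

```bash
python3 - <<'E'
from plan import *
x=.0801-.009
for h in (91.7,):
  plan([(fx(x+.001,-.166,.19),h),(fx(x+.001,-.166,.066),h)])
E
```

```text
t 45.85 tcp [0.6054 0.0811 0.1913] toolx 73.0 F [ 0.8 -0.7  0. ] gap 0.0513 q [ 0.27  0.5  -0.6   1.69  0.32  1.04 -0.73]
  d [-0.3203  0.0886 -0.    ] rot [  0.2  -0.2 -18.7] dist 0.332
  d [-0.3209  0.0884  0.124 ] rot [  0.2  -0.2 -18.7] dist 0.355
```

Call:
carry_out(
  deltas=[
    [-0.053,0.015,0,0,0,-3,0.2],
    [-0.107,0.03,0,0,0,-6,0.2],
    [-0.16,0.044,0,0,0,-9,0.2],
    [-0.213,0.059,0,0,0,-12,0.2],
    [-0.267,0.074,0,0,0,-15,0.2],
    [-0.32,0.089,0,0,0,-18.7,0.2],
    [-0.32,0.089,0,0,0,-18.7,0.2],
    [-0.32,0.089,0.04,0,0,-18.7,0.2],
    [-0.32,0.089,0.07,0,0,-18.7,0.2],
    [-0.32,0.089,0.07,0,0,-18.7,0.2],
  ],
)

```text
clock: 47.1
tool_pos: [0.5922, -0.2494, 0.1135]
orientation: [-2.179, -2.248, 0.002]
contact_force: [-0.2, 1.4, 0.2]
finger_gap: 0.0513
```

```bash
python3 meas.py 2>/dev/null | grep -v mark; python3 - <<'E'
from plan import *
plan([(fx(.0716,-.166,.066),91.5)])
E
```

```text
brass [(np.int64(211), np.int64(187), 24), (np.int64(212), np.int64(187), 27)]
  ptr fix [0.0678 0.1915]
  disc 219.49 186.25 fix z.06 [0.0676 0.1621] n 136
  tick mid [0.0705 0.1732] angle cw from x (rad, mod pi) 1.02 n 3
  brass [(np.int64(317), np.int64(179), 1), (np.int64(317), np.int64(180), 19), (np.int64(318), np.int64(180), 1), (np.int64(318), np.int64(181), 16), (np.int64(319), np.int64(181), 5), (np.int64(319), np.int64(182), 13), (np.int64(320), np.int64(182), 10), (np.int64(321), np.int64(183), 15), (np.int64(322), np.int64(183), 9), (np.int64(323), np.int64(183), 2), (np.int64(324), np.int64(184), 9)]
  ptr fix [ 0.0926 -0.1886]
  disc 313.93 186.99 fix z.06 [ 0.0703 -0.1657] n 68
  tick mid [ 0.066  -0.1531] angle cw from x (rad, mod pi) -0.54 n 10
t 47.15 tcp [ 0.5939 -0.2499  0.1156] toolx 91.8 F [1.2 0.1 0.8] gap 0.0513 q [ 0.76  0.65 -0.56  1.65  0.4   0.97  0.08]
  d [-0.0016  0.0025  0.0496] rot [-0.3 -0.3  0.3] dist 0.05
```

Call:
carry_out(
  deltas=[
    [-0.0015,0.0025,0.02,0,0,0,0.2],
    [-0.0015,0.0025,0.04,0,0,0,0.2],
    [-0.0015,0.0025,0.049,0,0,0,0.2],
    [-0.0015,0.0025,0.049,0,0,0,0.2],
    [-0.0015,0.0025,0.049,0,0,0,-1],
    [-0.0015,0.0025,0.049,0,0,0,-1],
    [-0.0015,0.0025,0.049,0,0,0,-1],
    [-0.0015,0.0025,0.049,0,0,0,-1],
    [-0.0015,0.0025,0.049,0,0,0,-1],
  ],
)

```text
clock: 48.28
tool_pos: [0.5972, -0.2529, 0.0684]
orientation: [-2.185, -2.252, -0.0]
contact_force: [-2.9, -0.8, 2.9]
finger_gap: 0.0124
```

```bash
python3 -c "
from turn import *
turn(0,1.5,0,0,3)"
```

```text
now fix 0.0726 -0.1678
t 48.27 tcp [ 0.5972 -0.2529  0.0684] toolx 91.7 F [-2.9 -0.8  2.9] gap 0.0124 q [ 0.74  0.72 -0.53  1.66  0.44  0.89  0.06]
[0.0002, -0.003, 0.0] rotz 28.6
[0.0003, -0.006, 0.0] rotz 57.3
[0.0005, -0.009, 0.0] rotz 85.9
```

Call:
carry_out(
  deltas=[
    [0,-0.0007,0,0,0,7,-1],
    [0,-0.0015,0,0,0,14,-1],
    [0,-0.0023,0,0,0,22,-1],
    [0,-0.003,0,0,0,29,-1],
    [0,-0.0038,0,0,0,36,-1],
    [0,-0.0045,0,0,0,43,-1],
    [0,-0.0053,0,0,0,51,-1],
    [0,-0.006,0,0,0,58,-1],
    [0,-0.0068,0,0,0,65,-1],
    [0.0005,-0.0075,0,0,0,72,-1],
    [0.0005,-0.0083,0,0,0,79,-1],
    [0.0005,-0.009,0,0,0,86,-1],
    [0.0005,-0.009,0,0,0,86,-1],
  ],
)

```text
clock: 49.9
tool_pos: [0.5875, -0.2512, 0.0681]
orientation: [-3.133, -0.156, 0.006]
contact_force: [-5.7, 1.7, 5.6]
finger_gap: 0.0129
```

Call:
carry_out(
  deltas=[
    [0,0,0,0,0,0,0.2],
    [0,0,0,0,0,0,0.2],
    [0,0,0,0,0,0,0.2],
    [0,0,0,0,0,0,0.2],
    [0,0,-0.04,0,0,0,0.2],
    [0,0,-0.09,0,0,0,0.2],
    [0,0,-0.12,0,0,0,0.2],
    [0,0,-0.12,0,0,0,0.2],
  ],
)

```text
clock: 50.9
tool_pos: [0.5908, -0.2536, 0.1917]
orientation: [-3.137, -0.157, -0.006]
contact_force: [0.9, 0.3, -0.8]
finger_gap: 0.0515
```

```bash
python3 - <<'E'
from plan import *
plan([(fx(.0698,.165,.19),73),(fx(.0698,.165,.066),73)])
E
```

```text
t 50.9 tcp [ 0.5908 -0.2536  0.1917] toolx 5.7 F [ 0.9  0.3 -0.8] gap 0.0515 q [ 0.51  0.5  -0.2   1.62  0.11  1.04 -1.19]
  d [ 0.045  -0.3306  0.0019] rot [  0.1  -0.2 -67.3] dist 0.334
  d [ 0.0445 -0.3305  0.1259] rot [  0.1  -0.2 -67.3] dist 0.356
```

Call:
carry_out(
  deltas=[
    [0.006,-0.047,0,0,0,-9.5,0.2],
    [0.013,-0.095,0,0,0,-19,0.2],
    [0.019,-0.142,0,0,0,-29,0.2],
    [0.026,-0.19,0,0,0,-38,0.2],
    [0.032,-0.237,0,0,0,-48,0.2],
    [0.039,-0.285,0,0,0,-58,0.2],
    [0.045,-0.331,0,0,0,-67.3,0.2],
    [0.045,-0.331,0,0,0,-67.3,0.2],
    [0.045,-0.331,0.04,0,0,-67.3,0.2],
    [0.045,-0.331,0.07,0,0,-67.3,0.2],
    [0.045,-0.331,0.07,0,0,-67.3,0.2],
  ],
)

```text
clock: 52.28
tool_pos: [0.5974, 0.0797, 0.1157]
orientation: [-2.52, -1.863, 0.01]
contact_force: [0.5, -0.4, -0.0]
finger_gap: 0.0512
```

```bash
python3 meas.py 2>/dev/null | grep -v mark|tail -4; python3 - <<'E'
from plan import *
plan([(fx(.0698,.165,.066),73)])
E
```

```text
brass [(np.int64(321), np.int64(190), 13), (np.int64(321), np.int64(191), 7)]
  ptr fix [ 0.062  -0.1929]
  disc 313.3 189.58 fix z.06 [ 0.061  -0.1634] n 141
  tick mid [ 0.0703 -0.1639] angle cw from x (rad, mod pi) 0.54 n 4
t 52.33 tcp [0.5989 0.0803 0.1177] toolx 73.0 F [-0.9 -0.3  0.6] gap 0.0513 q [ 0.2   0.57 -0.5   1.75  0.33  0.91 -0.74]
  d [0.0005 0.004  0.0517] rot [-0.4 -0.  -0. ] dist 0.052
```

Call:
carry_out(
  deltas=[
    [0.0005,0.004,0.02,0,0,0,0.2],
    [0.0005,0.004,0.04,0,0,0,0.2],
    [0.0005,0.004,0.051,0,0,0,0.2],
    [0.0005,0.004,0.051,0,0,0,0.2],
    [0.0005,0.004,0.051,0,0,0,-1],
    [0.0005,0.004,0.051,0,0,0,-1],
    [0.0005,0.004,0.051,0,0,0,-1],
    [0.0005,0.004,0.051,0,0,0,-1],
    [0.0005,0.004,0.051,0,0,0,-1],
  ],
)

```text
clock: 53.45
tool_pos: [0.6033, 0.0814, 0.0691]
orientation: [-2.521, -1.867, 0.001]
contact_force: [-4.4, 0.2, 5.1]
finger_gap: 0.0125
```

```bash
python3 -c "
from turn import *
turn(0,1.36,0,0,3)"
```

```text
now fix 0.0704 0.1666
t 53.45 tcp [0.6033 0.0814 0.0691] toolx 73.1 F [-4.4  0.2  5.1] gap 0.0125 q [ 0.18  0.64 -0.47  1.77  0.38  0.82 -0.77]
[-0.0007, -0.0026, 0.0] rotz 26.0
[-0.0015, -0.0052, 0.0] rotz 51.9
[-0.0022, -0.0079, 0.0] rotz 77.9
```

Call:
carry_out(
  deltas=[
    [-0.0002,-0.0007,0,0,0,7,-1],
    [-0.0004,-0.0014,0,0,0,14,-1],
    [-0.0006,-0.0021,0,0,0,21,-1],
    [-0.0008,-0.0028,0,0,0,28,-1],
    [-0.001,-0.0035,0,0,0,35,-1],
    [-0.0012,-0.0043,0,0,0,43,-1],
    [-0.0014,-0.005,0,0,0,50,-1],
    [-0.0016,-0.0057,0,0,0,57,-1],
    [-0.0018,-0.0064,0,0,0,64,-1],
    [-0.002,-0.0071,0,0,0,71,-1],
    [-0.0022,-0.0078,0,0,0,78,-1],
    [-0.0022,-0.0078,0,0,0,78,-1],
  ],
)

```text
clock: 54.95
tool_pos: [0.5966, 0.0792, 0.0692]
orientation: [-3.138, 0.136, 0.001]
contact_force: [-0.6, -5.1, 5.7]
finger_gap: 0.013
```

Call:
carry_out(
  deltas=[
    [0,0,0,0,0,0,0.2],
    [0,0,0,0,0,0,0.2],
    [0,0,0,0,0,0,0.2],
    [0,0,0,0,0,0,0.2],
    [0,0,-0.04,0,0,0,0.2],
    [0,0,-0.09,0,0,0,0.2],
    [0,0,-0.12,0,0,0,0.2],
    [0,0,-0.12,0,0,0,0.2],
  ],
)

```text
clock: 55.95
tool_pos: [0.5983, 0.0811, 0.1914]
orientation: [-3.134, 0.135, -0.006]
contact_force: [0.2, 0.1, -0.3]
finger_gap: 0.0511
```

```bash
python3 - <<'E'
from plan import *
plan([(fx(.0635,-.166,.19),185.7),(fx(.0635,-.166,.066),185.7)])
E
```

```text
t 55.95 tcp [0.5983 0.0811 0.1914] toolx -4.9 F [ 0.2  0.1 -0.3] gap 0.0511 q [-0.05  0.43 -0.16  1.72  0.08  0.99 -1.9 ]
  d [ 0.0184  0.3317 -0.    ] rot [ -0.3   0.3 169.4] dist 0.332
  d [0.018  0.3323 0.124 ] rot [ -0.3   0.3 169.4] dist 0.355
```

Call:
carry_out(
  deltas=[
    [0.001,0.018,0,0,0,-10,0.2],
    [0.002,0.036,0,0,0,-20,0.2],
    [0.003,0.054,0,0,0,-30,0.2],
    [0.004,0.072,0,0,0,-40,0.2],
    [0.005,0.09,0,0,0,-50,0.2],
    [0.006,0.108,0,0,0,-60,0.2],
    [0.007,0.126,0,0,0,-70,0.2],
    [0.008,0.144,0,0,0,-80,0.2],
    [0.009,0.162,0,0,0,-90,0.2],
    [0.01,0.18,0,0,0,-100,0.2],
    [0.011,0.198,0,0,0,-110,0.2],
    [0.012,0.216,0,0,0,-120,0.2],
    [0.013,0.234,0,0,0,-130,0.2],
    [0.014,0.252,0,0,0,-140,0.2],
    [0.015,0.27,0,0,0,-150,0.2],
    [0.016,0.288,0,0,0,-160,0.2],
    [0.017,0.306,0,0,0,-170,0.2],
    [0.018,0.32,0,0,0,-180,0.2],
    [0.018,0.332,0,0,0,-190.5,0.2],
    [0.018,0.332,0.03,0,0,-190.5,0.2],
  ],
)

```text
clock: 58.45
tool_pos: [0.5862, -0.2535, 0.1574]
orientation: [-0.151, 3.137, 0.004]
contact_force: [-0.2, 0.0, 0.1]
finger_gap: 0.0513
```

```bash
python3 meas.py 2>/dev/null | grep -v mark|head -4; python3 - <<'E'
from plan import *
plan([(fx(.0632,-.166,.066),185.7)])
E
```

```text
brass [(np.int64(211), np.int64(189), 12)]
  ptr fix [0.0606 0.1931]
  disc 219.27 188.77 fix z.06 [0.0586 0.1626] n 142
  brass [(np.int64(319), np.int64(178), 10), (np.int64(320), np.int64(178), 5), (np.int64(320), np.int64(179), 15), (np.int64(321), np.int64(179), 7), (np.int64(321), np.int64(180), 15), (np.int64(322), np.int64(180), 8), (np.int64(323), np.int64(181), 12), (np.int64(324), np.int64(182), 21), (np.int64(325), np.int64(182), 14), (np.int64(326), np.int64(183), 7), (np.int64(321), np.int64(190), 5)]
t 58.5 tcp [ 0.5826 -0.2518  0.1517] toolx -174.5 F [-1.   0.7 -2.6] gap 0.0513 q [ 0.89  0.65 -0.75  1.64  0.49  1.06  1.66]
  d [-0.0059 -0.0002  0.0856] rot [ 0.4 -0.4 -0.2] dist 0.086
```

Call:
carry_out(
  deltas=[
    [-0.005,0,0.03,0,0,0,0.2],
    [-0.005,0,0.06,0,0,0,0.2],
    [-0.005,0,0.08,0,0,0,0.2],
    [-0.005,0,0.085,0,0,0,0.2],
    [-0.005,0,0.085,0,0,0,0.2],
    [-0.005,0,0.085,0,0,0,-1],
    [-0.005,0,0.085,0,0,0,-1],
    [-0.005,0,0.085,0,0,0,-1],
    [-0.005,0,0.085,0,0,0,-1],
    [-0.005,0,0.085,0,0,0,-1],
  ],
)

```text
clock: 59.75
tool_pos: [0.5906, -0.2507, 0.0727]
orientation: [0.152, -3.137, -0.005]
contact_force: [-0.2, 1.2, 3.6]
finger_gap: 0.0124
```

```bash
python3 -c "
from turn import *
turn(0,1.467,0,0,3)"
```

```text
now fix 0.066 -0.1657
t 59.75 tcp [ 0.5906 -0.2507  0.0727] toolx -174.4 F [-0.2  1.2  3.6] gap 0.0124 q [ 0.85  0.75 -0.69  1.67  0.57  0.93  1.6 ]
[0.0029, 0.0004, 0.0] rotz 28.0
[0.0058, 0.0007, 0.0] rotz 56.0
[0.0087, 0.0011, 0.0] rotz 84.1
```

Call:
carry_out(
  deltas=[
    [0.0008,-0.0003,0,0,0,7,-1],
    [0.0016,-0.0006,0,0,0,14,-1],
    [0.0024,-0.0008,0,0,0,21,-1],
    [0.0033,-0.0011,0,0,0,28,-1],
    [0.0042,-0.0013,0,0,0,35,-1],
    [0.0051,-0.0015,0,0,0,42,-1],
    [0.006,-0.0017,0,0,0,49,-1],
    [0.007,-0.0018,0,0,0,56,-1],
    [0.0081,-0.0019,0,0,0,63,-1],
    [0.0092,-0.0019,0,0,0,70,-1],
    [0.0103,-0.0019,0,0,0,77,-1],
    [0.0113,-0.0018,0,0,0,84,-1],
    [0.0113,-0.0018,0,0,0,84,-1],
  ],
)

```text
clock: 61.38
tool_pos: [0.5798, -0.2538, 0.0728]
orientation: [-1.984, -2.433, -0.002]
contact_force: [0.9, 0.3, 3.2]
finger_gap: 0.0124
```

Call:
carry_out(
  deltas=[
    [0,0,0,0,0,0,0.2],
    [0,0,0,0,0,0,0.2],
    [0,0,0,0,0,0,0.2],
    [0,0,0,0,0,0,0.2],
    [0,0,-0.04,0,0,0,0.2],
    [0,0,-0.09,0,0,0,0.2],
    [0,0,-0.12,0,0,0,0.2],
    [0,0,-0.12,0,0,0,0.2],
  ],
)

```text
clock: 62.38
tool_pos: [0.5813, -0.2549, 0.1955]
orientation: [1.986, 2.432, 0.004]
contact_force: [0.3, 1.0, -0.0]
finger_gap: 0.0515
```

```bash
python3 - <<'E'
from plan import *
plan([(fx(.0618,.165,.19),175.1),(fx(.0618,.165,.066),175.1)])
E
```

```text
t 62.38 tcp [ 0.5813 -0.2549  0.1955] toolx 101.5 F [ 0.3  1.  -0. ] gap 0.0515 q [ 0.67  0.5  -0.4   1.63  0.22  1.05  0.4 ]
  d [0.3254 0.08   0.0057] rot [  0.2   0.1 -73.6] dist 0.335
  d [0.3254 0.0796 0.1297] rot [  0.2   0.1 -73.6] dist 0.359
```

Call:
carry_out(
  deltas=[
    [0.041,0.01,0,0,0,-9,0.2],
    [0.081,0.02,0,0,0,-18,0.2],
    [0.122,0.03,0,0,0,-28,0.2],
    [0.163,0.04,0,0,0,-37,0.2],
    [0.203,0.05,0,0,0,-46,0.2],
    [0.244,0.06,0,0,0,-55,0.2],
    [0.285,0.07,0,0,0,-64,0.2],
    [0.3255,0.08,0.005,0,0,-73.6,0.2],
    [0.3255,0.08,0.005,0,0,-73.6,0.2],
    [0.3255,0.08,0.04,0,0,-73.6,0.2],
    [0.3255,0.08,0.07,0,0,-73.6,0.2],
    [0.3255,0.08,0.07,0,0,-73.6,0.2],
  ],
)

```text
clock: 63.88
tool_pos: [0.5898, 0.0792, 0.12]
orientation: [-0.135, -3.13, -0.002]
contact_force: [0.9, 0.7, 0.8]
finger_gap: 0.0516
```

```bash
python3 meas.py 2>/dev/null | grep -v mark|tail -4; python3 - <<'E'
from plan import *
plan([(fx(.0618,.165,.066),175.1)])
E
```

```text
brass [(np.int64(327), np.int64(184), 1), (np.int64(327), np.int64(185), 2), (np.int64(322), np.int64(193), 21)]
  ptr fix [ 0.0564 -0.1985]
  disc 313.34 191.91 fix z.06 [ 0.0528 -0.1635] n 140
  tick mid [ 0.0551 -0.174 ] angle cw from x (rad, mod pi) 1.1 n 3
t 63.92 tcp [0.5913 0.0799 0.1219] toolx 175.1 F [-0.5  0.5  1. ] gap 0.0515 q [ 0.35  0.61 -0.71  1.77  0.47  0.95  0.93]
  d [-0.0036  0.0002  0.0559] rot [ 0.1 -0.3 -0. ] dist 0.056
```

Call:
carry_out(
  deltas=[
    [-0.0025,0,0.02,0,0,0,0.2],
    [-0.0025,0,0.04,0,0,0,0.2],
    [-0.0025,0,0.055,0,0,0,0.2],
    [-0.0025,0,0.055,0,0,0,0.2],
    [-0.0025,0,0.055,0,0,0,-1],
    [-0.0025,0,0.055,0,0,0,-1],
    [-0.0025,0,0.055,0,0,0,-1],
    [-0.0025,0,0.055,0,0,0,-1],
    [-0.0025,0,0.055,0,0,0,-1],
  ],
)

```text
clock: 65.05
tool_pos: [0.5953, 0.0794, 0.0692]
orientation: [-0.135, -3.137, -0.002]
contact_force: [-1.6, -4.0, 7.1]
finger_gap: 0.0126
```

```bash
python3 -c "
from turn import *
turn(0,1.28,0,0,3)"
```

```text
now fix 0.0625 0.1645
t 65.05 tcp [0.5953 0.0794 0.0692] toolx 175.1 F [-1.6 -4.   7.1] gap 0.0126 q [ 0.31  0.68 -0.66  1.79  0.53  0.86  0.89]
[0.0026, -0.0002, 0.0] rotz 24.4
[0.0051, -0.0003, 0.0] rotz 48.9
[0.0077, -0.0005, 0.0] rotz 73.3
```

Call:
carry_out(
  deltas=[
    [0.0007,0,0,0,0,7,-1],
    [0.0015,0,0,0,0,14,-1],
    [0.0022,0,0,0,0,21,-1],
    [0.0029,-0.0002,0,0,0,28,-1],
    [0.0037,-0.0002,0,0,0,35,-1],
    [0.0044,-0.0003,0,0,0,42,-1],
    [0.0051,-0.0003,0,0,0,49,-1],
    [0.0059,-0.0004,0,0,0,56,-1],
    [0.0066,-0.0004,0,0,0,63,-1],
    [0.0073,-0.0005,0,0,0,70,-1],
    [0.0077,-0.0005,0,0,0,73.4,-1],
    [0.0077,-0.0005,0,0,0,73.4,-1],
  ],
)

```text
clock: 66.55
tool_pos: [0.5869, 0.0787, 0.0692]
orientation: [-1.984, -2.433, 0.003]
contact_force: [-3.2, -5.5, 8.8]
finger_gap: 0.0126
```

Call:
carry_out(
  deltas=[
    [0,0,0,0,0,0,0.2],
    [0,0,0,0,0,0,0.2],
    [0,0,0,0,0,0,0.2],
    [0,0,0,0,0,0,0.2],
    [0,0,-0.04,0,0,0,0.2],
    [0,0,-0.09,0,0,0,0.2],
    [0.05,0,-0.13,0,0,0,0.2],
    [0.1,0,-0.13,0,0,0,0.2],
    [0.15,0,-0.13,0,0,0,0.2],
    [0.18,0,-0.13,0,0,0,0.2],
    [0.18,0,-0.13,0,0,0,0.2],
  ],
)

```text
clock: 67.92
tool_pos: [0.5491, 0.261, 0.199]
orientation: [-1.972, -2.439, -0.004]
contact_force: [-0.3, -0.1, -0.3]
finger_gap: 0.0511
```

```bash
python3 meas.py 2>/dev/null | grep -v mark; python3 mark.py|tail -1; python3 -c "
from ends import *
plan([]); tiles('pics/e1.png')"
```

```text
brass [(np.int64(211), np.int64(190), 15), (np.int64(210), np.int64(191), 31), (np.int64(211), np.int64(191), 53), (np.int64(211), np.int64(192), 11)]
  ptr fix [0.0536 0.1939]
  disc 218.62 190.73 fix z.06 [0.0517 0.1647] n 135
  tick mid [0.0557 0.1528] angle cw from x (rad, mod pi) 1.38 n 5
  brass [(np.int64(327), np.int64(184), 1), (np.int64(327), np.int64(185), 1), (np.int64(322), np.int64(193), 21)]
  ptr fix [ 0.0553 -0.1979]
  disc 313.32 191.99 fix z.06 [ 0.0525 -0.1634] n 148
[np.float64(0.05348798893225294), np.float64(0.0542169685902195)]
t 68.03 tcp [0.5508 0.2565 0.1986] toolx 101.8 F [-0.1 -0.4  0.1] gap 0.0513 q [-0.13  0.46 -0.46  1.69  0.23  1.04 -0.46]
top 0.18 tile origin 194 169
top -0.18 tile origin 298 171
scene 0.18 tile origin 276 171
scene -0.18 tile origin 193 223
```

View pics/e1.png

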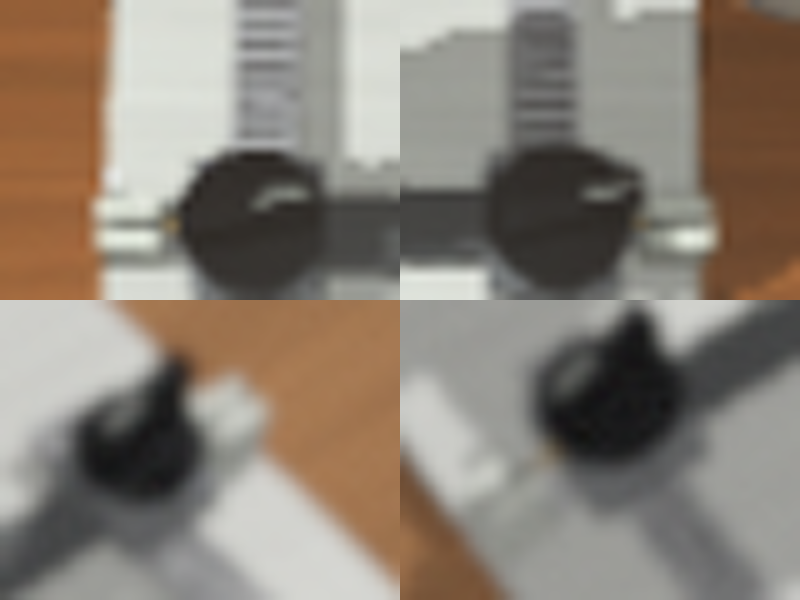

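Both brass pointers stand on their lines: left at (173,225) against a line at row 224, right at (638,223) against a line at about 224. One last whole-bench check plus a sub-pixel check of the pointers.

```bash
python3 - <<'E'
from plan import *
c=manip.camera("top");P=c["pixels"].astype(float)
for cols,r in(((210,211,212),191),((320,321,322),193)):
    for u in cols:
        w=np.clip(P[r-4:r+5,u,2]-P[r-4:r+5,u,0]-8,0,None); print(u,w.astype(int),((np.arange(r-4,r+5)*w).sum()/max(w.sum(),1)).round(2))
cv2.imwrite("pics/f.png",cv2.resize(c["pixels"][100:280,90:430],None,fx=2.3,fy=2.3,interpolation=cv2.INTER_CUBIC))
E
```

```text
210 [ 0  0  0  6 24  6  0  0  0] 191.0
211 [ 0  0  0 11 34 12  0  0  0] 191.02
212 [0 0 0 0 0 0 0 0 0] 0.0
320 [0 0 0 0 0 0 0 0 0] 0.0
321 [ 0  0  0  4 14  0  0  0  0] 192.78
322 [ 0  0  0  3 14  0  0  0  0] 192.82
```

View pics/f.png

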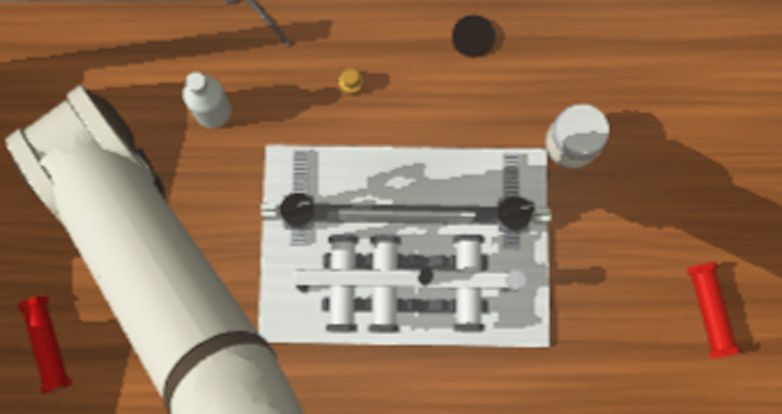

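The tubes, strap, carriage and bystanders are all in place, and the arm touches nothing. Pointer minus mark is about 0.1 px (roughly 0.4 mm) at both ends. Handing in.

```bash
python3 -c "
from plant import manip
print(manip.close_job())"
```

```text
the job is handed in; nothing more can be done
None
```

I finished the job in the order asked and handed it in at about 68 s, with no verdict reported. The three white tubes went into grooves 1, 2 and 4, and I left both red look-alikes alone. I then closed the strap to its stop and turned the knobs in six alternating stints (right, left, right, left, right, left). Adding up the turns, neither end led by more than about 8 mm.

**Last checks:**
- **Tubes:** all three look level and within about 3 mm of centre along their grooves.
- **Strap:** it lies parallel to the plate edges, and I felt the stop at 15–25 N. My first release pulled it about 0.02 rad off the stop, so I pushed it home again before touching the knobs.
- **Pointers:** both read within about 0.1 px (roughly 0.4 mm) of their marks. The knob angles agree, at about 4.48 and 4.49 rad.
- **Other things on the bench:** the bottle, tin and fitting look unmoved.

**Force peak:** seating the third tube pushed the wrist force to about 77 N for a moment, below the 120 N limit. That tube contacted its groove about 6 mm sooner than I expected.

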